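Pull down a blind flange in cross order with a box wrench

ROBOT

A 7-joint arm with a two-finger parallel gripper is mounted at the origin on the work surface. World frame = base frame: x ahead of the robot, y to its left, z up, the work surface at z = 0. Lengths are in m, angles in rad, forces in N, time in s.
With the tool pointing down it reaches from about 0.425 to 0.925 m from the base axis. Payload 6.8 kg.
Tool frame: the origin (TCP) lies at the very end of the fingers, on their centre line; the grasp point (between the pads) lies 19 mm behind it; z points along the fingers, x is the direction in which the jaws open and shut, and the axes are right-handed (so a half turn about z gives the same grasp; the last joint's range is limited). The gripper opens to 85 mm and grips with 20 to 120 N. Pads are 22 mm wide; open, the fingers measure 114 mm over their backs; the gripper's body (76 mm by 85 mm) begins 54 mm behind the grasp point. The pads swing forward as they close: fully open they stand 13 mm farther back than shut.
Start: joints at [-1.394, 0.477, 0.022, 1.555, -0.011, 1.109, -0.083], TCP at [0.19, 0.648, 0.231] pointing down, gripper open.
Joint ranges: [-2.96, 2.96], [-0.34, 2.1], [-1.41, 1.46], [0.24, 2.44], [-1.37, 4.51], [0.17, 1.92], [-2.96, 2.96]. Speed limits (rad/s): [2.39, 2.39, 3.14, 3.14, 3.14, 3.14, 3.14].

INTERFACE

Orientations are given as a rotation vector (axis times angle).
In Python, from bench import * gives the robot as it stands.
- The arm moves only by the tool servo_tool, never from a script. Its argument "increments" is one flat list of numbers, 7 for each row, row after row: the shift along the tool's x, y, z in mm, then the turn, a rotation vector about the tool's x, y, z in rad, then the finger opening in mm, from 0 to 85.4. In form: [tx, ty, tz, wx, wy, wz, fingers, tx, ty, tz, wx, wy, wz, fingers, ...]. A call has exactly 8 rows; each row shifts and turns the commanded pose from where the row before left it, along the tool's axes as they then stand; what a row does not reach is not made up. A row lasts 1/8 s, in which the tool goes at most 62.5 mm and 10.7 degrees, less where a joint would pass 70% of its speed; a pose out of reach is approached as far as the arm can. A call is refused whole if a number of a shift passes 62.5 or a number of a turn 0.188, either way. A call with a gripper value outside its range is refused whole. The fingers move at their own pace and stop on an object; "squeeze" is the grip in N (left out, the last holds). Time passes only in rows, so rows that do not move let the fingers close, or fill a call up. It gives the time, the measured TCP pose, the force and the opening at its end, in the units of the state.
- get_obs(): the state, without advancing time (a new reading comes with each control period).
- grab_frame(name): name is "scene" or "top" or "wrist"; returns (picture, depth): 384x512x3 uint8, red, green, blue; 384x512 float32, m along the optical axis (not along the pixel's ray), 0 where there is no reading.
- calibration(name): a dict with "fx", "fy", "cx", "cy" (pixels), "eye" and "orientation" of the camera in the world; the wrist camera has in their place "T_tool_cam" (4x4, takes a point from camera to tool coordinates, whose origin is the TCP and whose axes are the tool frame's). Camera axes: x right, y up, looking along -z (the intrinsics and any distortion apply to the point x, -y, -z); pixel columns grow to the right and rows downward; lengths in m; the calibration is good to about 2 mm. A picture is of the moment at which its call begins: read the wrist's pose just before it. calibration takes no time and is no camera call.
- hand_in(): hands the job in, once; it reports no verdict.
The state is a dict: "clock": time; "joints": joint angles; "qvel": joint speeds; "tau": joint torques, N m; "tcp_pos": TCP position; "orientation": TCP orientation; "contact_force": force on the tool from outside, world axes, zero at the start; "moment": the same for the moment, N m; "grip_width": finger opening in m.
Only numpy, scipy, OpenCV 4.12 (cv2) and the standard library are available. Lean on these libraries where they do the work, as an engineer would, in place of code of your own. Each camera call takes 0.05 s, during which the arm holds its last target.

TASK

Draw the box wrench out of its pocket by the ring end, lay it on the bench and let go, then take it again by the handle. Working only with the wrench, turn the one bolt of the flange that is still loose clockwise to half way, like the other three, then go round in cross order - one opposite pair, then the other - bringing each bolt up tight against its stop. Finally lay the wrench flat on the bench, out of the pocket and off the flange, without dropping it, and leave the other things on the bench alone.

Things in the scene. Friction and masses are not known exactly. Their poses are not given: they have to be found in the camera images.
- wrench: Loose flat steel box wrench, 173 mm long, 16 thick, 0.42 kg. A square ring, 45 mm outside with a 29 mm square through hole; straight handle 22 wide from the ring to 150 mm from its centre. Origin: centre of the ring's underside; x along the handle, z up. Starts flat on the bench, handle in the pocket, ring centre 60 mm before the mouth (37 mm of bare handle shows). Centre of mass at x = 61 mm.
- wrench_grip (a point): Point inside the handle 100 mm from the ring's centre (mid-width, mid-thickness): where to take the wrench for turning bolts. Hidden in the pocket at the start. Held here, the ring stays level unless jerked off a bolt; pressing it lightly onto a sleeve levels it.
- wrench_end (a point): Middle of the handle's far end face, 150 mm from the ring's centre.
- pocket: Fixed grey steel pocket on the bench, 99 mm long, 36 wide, 28 high (80 wide over 3 mm thick feet). Inside 28 wide, 24 high, 95 deep, covered on top, closed at its back. Origin: on the bench under the middle of its open mouth; x points into the pocket, so the wrench comes out along -x.
- pocket_mid (a point): Point inside the pocket, 47.5 mm behind the mouth, 12 mm above the bench.
- flange: Fixed pipe stub with a round cover, 190 mm diameter, top at z 58 mm. Origin: on the bench under its centre. Bolts on a 70 mm radius at its own +x (a), +y (b), -x (c), -y (d). Each: sleeve 38 dia., top z 78 mm; on it a square head 24 across flats, z 78 to 89, round crown to 93 mm. The wrench ring drops over a head with 2.5 mm play a side, down to the sleeve; it turns 0.24 rad free either way.
- bolt_a_top (a point): Centre of the top of the square head of bolt_a; it turns with the head: its x and y axes are square to the head's flats, z up; with the bolt at 0, x points straight away from the flange's centre.
- bolt_a (a joint): How far bolt_a is tightened, rad; grows clockwise seen from above; starts loose. 0 = loose (flats square to the line to the flange centre), 0.45 = half way (head turned a bit over a quarter of a right angle from that), 0.9 = fully tight, at a hard stop (a bit over half a right angle). It turns stiffly (about 0.12 N m) and stays where it is left.
- bolt_b_top (a point): Centre of the top of the square head of bolt_b; it turns with the head: its x and y axes are square to the head's flats, z up; with the bolt at 0, x points straight away from the flange's centre.
- bolt_b (a joint): How far bolt_b is tightened, rad; grows clockwise seen from above; starts half way. 0 = loose (flats square to the line to the flange centre), 0.45 = half way (head turned a bit over a quarter of a right angle from that), 0.9 = fully tight, at a hard stop (a bit over half a right angle). It turns stiffly (about 0.12 N m) and stays where it is left.
- bolt_c_top (a point): Centre of the top of the square head of bolt_c; it turns with the head: its x and y axes are square to the head's flats, z up; with the bolt at 0, x points straight away from the flange's centre.
- bolt_c (a joint): How far bolt_c is tightened, rad; grows clockwise seen from above; starts half way. 0 = loose (flats square to the line to the flange centre), 0.45 = half way (head turned a bit over a quarter of a right angle from that), 0.9 = fully tight, at a hard stop (a bit over half a right angle). It turns stiffly (about 0.12 N m) and stays where it is left.
- bolt_d_top (a point): Centre of the top of the square head of bolt_d; it turns with the head: its x and y axes are square to the head's flats, z up; with the bolt at 0, x points straight away from the flange's centre.
- bolt_d (a joint): How far bolt_d is tightened, rad; grows clockwise seen from above; starts half way. 0 = loose (flats square to the line to the flange centre), 0.45 = half way (head turned a bit over a quarter of a right angle from that), 0.9 = fully tight, at a hard stop (a bit over half a right angle). It turns stiffly (about 0.12 N m) and stays where it is left.
- brush: Bystander: wire brush 180 mm long lying loose on the bench; origin under its middle. Leave it alone.
- square: Bystander: loose L-shaped grey welding square, legs 80 mm, 25 mm high; origin on the bench inside the L. Leave it alone.
- can: Bystander: plain closed metal can, 60 mm diameter, 60 mm high, loose; origin under its centre. Leave it alone.
There are look-alikes about, which are no part of the job. Leave any green or yellow look-alike of the wrench alone.

How it is judged:
On the way, in this order (a step that is already met when the one before it is completed fails the run):
1. the wrench lies flat on the bench, out of its pocket, let go (height (world z) of wrench below 0.01 m and angle between wrench's own z axis and vertical below 0.06 rad and linear speed of wrench below 0.02 m/s and horizontal distance between wrench_end and pocket_mid above 0.055 m and contact force between the fingers and wrench below 0.1 N), for 0.2 s.
2. the wrench is lifted by its handle (grasp point within 35 mm of wrench_grip) (height (world z) of wrench above 0.03 m and distance between the grasp point and wrench_grip below 0.035 m), for 0.1 s.
3. the loose bolt is brought to about half way (over 0.30 rad) (value of joint bolt_a above 0.3 rad), for 0.1 s.
4. one opposite pair is tight (over 0.76 rad) ((value of joint each of bolt_a, bolt_c above 0.76 rad or value of joint each of bolt_b, bolt_d above 0.76 rad)), for 0.1 s.
5. all four bolts are tight (over 0.76 rad) (value of joint each of bolt_a, bolt_b, bolt_c, bolt_d above 0.76 rad), for 0.1 s.
At the end, for the whole second after the job is handed in: All four bolts are tightened beyond 0.76 rad (stop at 0.9), and the wrench lies flat on the bench (underside within 10 mm of it, tilted less than 0.06 rad), at rest, its handle out of the pocket, its ring more than 100 mm from the flange's centre (all of step 5 and height (world z) of wrench below 0.01 m and angle between wrench's own z axis and vertical below 0.06 rad and linear speed of wrench below 0.02 m/s and horizontal distance between wrench_end and pocket_mid above 0.055 m and horizontal distance between wrench and flange above 0.1 m); the robot touches nothing.
It fails at once if a bolt is taken far past half way (0.65 rad) while another is still loose (under 0.27 rad) (value of joint any of bolt_a, bolt_b, bolt_c, bolt_d above 0.65 rad and value of joint any of bolt_a, bolt_b, bolt_c, bolt_d below 0.27 rad).
It fails at once if out of cross order: neighbouring bolts are tight (over 0.70 rad) before either opposite pair is (value of joint any of bolt_a, bolt_c above 0.7 rad and value of joint any of bolt_b, bolt_d above 0.7 rad and not (value of joint each of bolt_a, bolt_c above 0.7 rad or value of joint each of bolt_b, bolt_d above 0.7 rad)).
It fails at once if the robot itself, not the wrench, pushes on the bolts or flange (over 5 N) (contact force between any of the fingers, the arm and flange above 5 N).
It fails at once if the wrench is dropped or flung (faster than 1.2 m/s) (linear speed of wrench above 1.2 m/s).
It fails at once if a bystander is moved by more than 20 mm (distance of any of brush, square, can from where it was at the start of the episode above 0.02 m).
It also fails if it takes over 72 s, if anything falls off the work surface, if the arm or the gripper's body presses on something with over 40 N, if the wrist force passes 120 N, or if a joint passes its speed limit or range.

## Working session

There is one attempt and no reset: what is moved stays moved. The work goes in short steps, Python scripts to look and compute and a tool call to move; the robot and the scene stay as the last step left them, time stands still between calls to the robot, and variables do not carry over. Pictures are saved under pics/ and viewed, and the job is handed in when it is done.

Besides the shell and the picture viewer there is one more tool, called after "Request:" as a command line: name --argument value ..., lists and objects as JSON in quotes. servo_tool: Moves the arm, as the interface text tells. Its arguments: {"type":"object","properties":{"increments":{"type":"array","items":{"type":"number"}},"squeeze":{"type":"number"}},"required":["increments"]}

```bash
ls; mkdir -p pics; python3 - <<'E'
from bench import *
import cv2
o=get_obs()
for k in o: print(k,o[k])
for n in ["scene","top","wrist"]:
    p,d=grab_frame(n); cv2.imwrite(f"pics/{n}0.png",p[:,:,::-1]); 
    import numpy as np; np.save(f"pics/{n}0d.npy",d)
    print(n,calibration(n))
E
```

```text
pics
clock 0.0
joints [-1.39412065  0.47779155  0.0223484   1.55646752 -0.01150972  1.10931616
 -0.08313187]
qvel [-0.00079192  0.00229932  0.00144808  0.0001312  -0.00118985  0.00030703
  0.00182391]
tau [-2.63497677e-04 -5.96465492e+01  1.60802275e+00 -2.81196839e+01
  1.25496447e-02  9.39669320e-03 -9.92920860e-06]
tcp_pos [0.18948366 0.64722699 0.23032484]
orientation [ 2.51324650e+00  1.88296422e+00 -2.19857365e-03]
contact_force [-0.40393306 -0.9157051  -0.61000233]
moment [-0.04103438  0.01939824 -0.032228  ]
grip_width 0.08525202396239995
scene {'fx': 382.1694837071827, 'fy': 382.1694837071827, 'cx': 260.43886869757347, 'cy': 190.4807748368852, 'eye': array([1.37786299, 0.1405112 , 0.88670587]), 'orientation': array([0.59750777, 0.68473216, 1.59872854])}
top {'fx': 392.70251439964335, 'fy': 392.70251439964335, 'cx': 255.9761992828388, 'cy': 192.28175005172426, 'eye': array([0.30749379, 0.02728117, 1.25332728]), 'orientation': array([ 0.15450626, -0.15205046, -1.54749543])}
wrist {'fx': 296.6507457326986, 'fy': 296.6507457326986, 'cx': 254.9379242366852, 'cy': 191.61443924900263, 'T_tool_cam': array([[ 9.99999846e-01,  3.04614070e-04, -4.63790367e-04,
        -7.08470962e-04],
       [ 1.43667116e-04, -9.49475494e-01, -3.13841148e-01,
        -7.98739235e-02],
       [-5.35958017e-04,  3.13841033e-01, -9.49475391e-01,
        -1.42100312e-01],
       [ 0.00000000e+00,  0.00000000e+00,  0.00000000e+00,
         1.00000000e+00]])}
```

View pics/scene0.png

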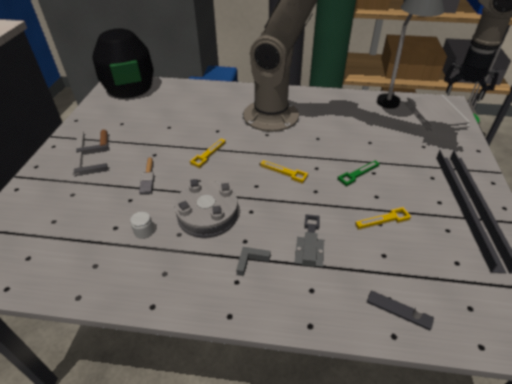

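View pics/top0.png

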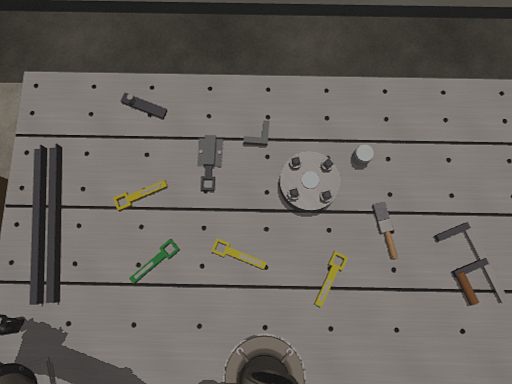

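View pics/wrist0.png

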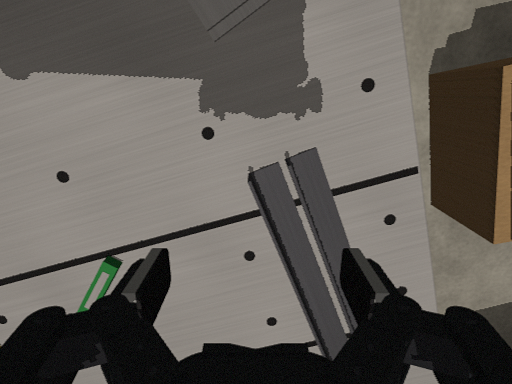

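The steel wrench sticks out of the grey pocket at top (208,184) and scene (312,222). The things it could be mistaken for, in the top view, are yellow at (123,202), (220,247) and (338,262), and green at (170,247). I choose the grey one and check it in close crops.

```bash
cat > h.py <<'E'
import numpy as np, cv2
from scipy.spatial.transform import Rotation as R
from bench import *
def campose(n,o=None):
    c=calibration(n)
    if n=="wrist":
        T=np.eye(4);T[:3,:3]=R.from_rotvec(o["orientation"]).as_matrix();T[:3,3]=o["tcp_pos"]
        T=T@c["T_tool_cam"]; return c,T[:3,:3],T[:3,3]
    return c,R.from_rotvec(c["orientation"]).as_matrix(),np.array(c["eye"])
def px2w(cp,u,v,z):
    c,Rm,e=cp
    r=Rm@np.array([(u-c["cx"])/c["fx"],-(v-c["cy"])/c["fy"],-1.0])
    return e+r*(z-e[2])/r[2]
def dep2w(cp,u,v,d):
    c,Rm,e=cp
    return e+Rm@(np.array([(u-c["cx"])/c["fx"],-(v-c["cy"])/c["fy"],-1.0])*d)
def w2px(cp,p):
    c,Rm,e=cp
    q=Rm.T@(np.array(p)-e); return c["cx"]+c["fx"]*q[0]/-q[2], c["cy"]-c["fy"]*q[1]/-q[2]
def crop(img,u0,v0,w,h,s,fn):
    c=cv2.resize(img[v0:v0+h,u0:u0+w],None,fx=s,fy=s,interpolation=cv2.INTER_CUBIC); cv2.imwrite(fn,c)
E
python3 - <<'E'
from h import *
t=cv2.imread("pics/top0.png"); crop(t,190,125,170,100,4.5,"pics/top0c.png")
s=cv2.imread("pics/scene0.png"); crop(s,165,165,170,110,4.5,"pics/scene0c.png")
E
```

```text
(no output)
```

View pics/top0c.png

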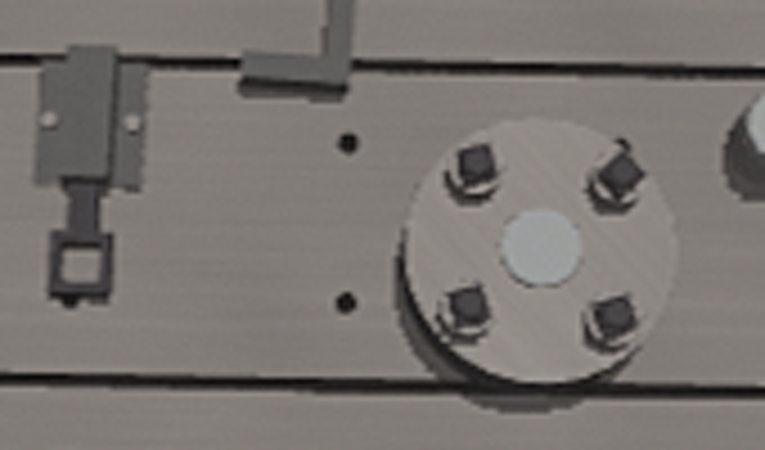

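View pics/scene0c.png

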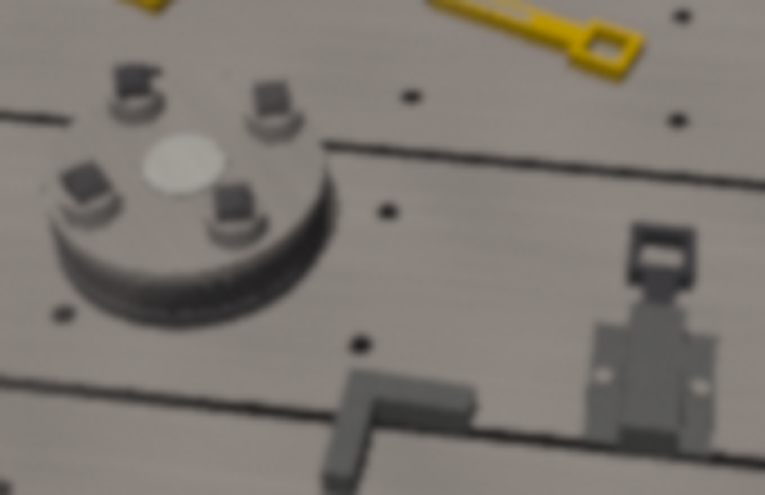

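The crop shows the grey ring in crop at (80,267), top pixel (207.8,184.3). Its handle goes up into the pocket, whose mouth is at crop (83,183). The bolt heads are at crop (477,165), (620,172), (470,307) and (613,317), and (620,172) looks turned differently.

```bash
python3 - <<'E'
from h import *
cp=campose("top"); d=np.load("pics/top0d.npy")
f=lambda u,v:(190+u/4.5,125+v/4.5)
for nm,u,v,z in [("ring",80,266,.016),("hand",82,205,.016),("mouthL",66,180,.028),("mouthR",106,185,.028),("backL",69,47,.028),("backR",115,47,.028),("b1",477,163,.093),("b2",620,172,.093),("b3",470,305,.093),("b4",613,315,.093),("hub",541,247,.06)]:
    U,V=f(u,v); p=px2w(cp,U,V,z); di=d[int(round(V)),int(round(U))]; print(nm,p.round(4),dep2w(cp,U,V,di).round(4), np.hypot(*p[:2]).round(3))
cp=campose("scene"); d=np.load("pics/scene0d.npy")
f=lambda u,v:(165+u/4.5,165+v/4.5)
for nm,u,v,z in [("ring",661,256,.016),("b",135,80,.091),("b",270,98,.091),("b",84,182,.091),("b",234,202,.091)]:
    U,V=f(u,v); p=px2w(cp,U,V,z); print(nm,p.round(4),dep2w(cp,U,V,d[int(round(V)),int(round(U))]).round(4))
E
```

```text
ring [0.5768 0.1874 0.016 ] [5.802e-01 1.894e-01 5.000e-04] 0.606
hand [0.6219 0.1878 0.016 ] [0.6217 0.1877 0.0167] 0.65
mouthL [0.6371 0.1985 0.028 ] [0.6415 0.2008 0.0116] 0.667
mouthR [0.6339 0.1697 0.028 ] [0.6405 0.1725 0.0032] 0.656
backL [0.7371 0.2006 0.028 ] [0.739  0.2014 0.0225] 0.764
backR [0.7377 0.1671 0.028 ] [ 0.7483  0.1706 -0.0021] 0.756
b1 [ 0.6366 -0.0895  0.093 ] [ 0.6373 -0.0898  0.0905] 0.643
b2 [ 0.632  -0.1867  0.093 ] [ 0.6326 -0.1871  0.0907] 0.659
b3 [ 0.538  -0.0847  0.093 ] [ 0.5377 -0.0845  0.0949] 0.545
b4 [ 0.5329 -0.1802  0.093 ] [ 0.5331 -0.1804  0.0923] 0.563
hub [ 0.5864 -0.1371  0.06  ] [ 0.5861 -0.1369  0.0614] 0.602
ring [0.5918 0.1923 0.016 ] [0.5788 0.1932 0.0016]
b [ 0.5452 -0.1745  0.091 ] [ 0.5441 -0.1749  0.09  ]
b [ 0.5509 -0.0793  0.091 ] [ 0.553  -0.0788  0.0931]
b [ 0.644  -0.1824  0.091 ] [ 0.6442 -0.1823  0.0912]
b [ 0.6488 -0.0829  0.091 ] [ 0.6523 -0.0819  0.0947]
```

```bash
cat >> h.py <<'E'
def plan(goal,yaw_deg,n,fing,o=None,rd=1):
    """goal tcp xyz (m), yaw of tool x in world deg (tool down). prints n rows; yaw change taken the short way unless yaw given relative"""
    o=o or get_obs()
    p=np.array(o["tcp_pos"]);M=R.from_rotvec(o["orientation"])
    G=R.from_euler('z',yaw_deg,degrees=True)*R.from_euler('x',180,degrees=True)
    # split: tilt fix small + yaw
    x=M.as_matrix()[:,0]; y0=np.degrees(np.arctan2(x[1],x[0]))
    rows=[];cp=p.copy();cM=M
    dy=yaw_deg-y0
    if plan.wrap: dy=(dy+180)%360-180
    for i in range(n):
        a=(i+1)/n
        tp=p+(np.array(goal)-p)*a
        tM=R.from_euler('z',y0+dy*a,degrees=True)*R.from_euler('x',180,degrees=True)
        t=np.round(cM.inv().apply(tp-cp)*1000,rd); w=np.round((cM.inv()*tM).as_rotvec(),3)
        rows.append(list(t)+list(w)+[fing]); cp=cp+cM.apply(t/1000); cM=cM*R.from_rotvec(w)
    mx=np.abs(np.array(rows)).max(0)
    print("max",mx[:6],"yaw0 %.1f"%y0,"dyaw %.1f"%dy)
    for k in range(0,n,8):
        print("["+", ".join(", ".join("%g"%(v+0.) for v in r) for r in rows[k:k+8])+"]")
    print("end",cp.round(4))
plan.wrap=True
def st():
    o=get_obs(); x=R.from_rotvec(o["orientation"]).as_matrix()
    print("t %.2f"%o["clock"],"tcp",np.round(o["tcp_pos"],4),"yaw %.2f"%np.degrees(np.arctan2(x[1,0],x[0,0])),"tilt",x[:2,2].round(4),"F",np.round(o["contact_force"],1),"M",np.round(o["moment"],2),"w %.4f"%o["grip_width"],"j",np.round(o["joints"],2))
    return o
E
python3 - <<'E'
from h import *
plan((.585,.188,.2),-90,16,85)
E
```

```text
max [3.79e+01 3.79e+01 2.00e+00 0.00e+00 1.00e-03 1.79e-01] yaw0 73.7 dyaw -163.7
[-20.6, 31.8, 1.9, 0, 0.001, 0.179, 85, -14.6, 34.9, 2, 0, 0, 0.178, 85, -8.2, 37, 1.9, 0, 0, 0.179, 85, -1.5, 37.9, 1.9, 0, 0, 0.178, 85, 5.2, 37.5, 1.9, 0, 0, 0.179, 85, 11.9, 36, 2, 0, 0, 0.178, 85, 18, 33.3, 1.9, 0, 0, 0.179, 85, 23.7, 29.6, 1.9, 0, 0, 0.178, 85]
[28.5, 24.9, 1.9, 0, 0, 0.179, 85, 32.5, 19.5, 2, 0, 0, 0.178, 85, 35.4, 13.3, 1.9, 0, 0, 0.179, 85, 37.3, 6.9, 1.9, 0, 0, 0.179, 85, 37.9, 0.1, 1.9, 0, 0, 0.178, 85, 37.3, -6.6, 2, 0, 0, 0.179, 85, 35.5, -13.1, 1.9, 0, 0, 0.178, 85, 32.7, -19.2, 1.9, 0, 0, 0.179, 85]
end [0.585 0.188 0.2  ]
```

Request:
servo_tool --increments '[-20.6,31.8,2,0,0,0.179,85,-14.6,35,2,0,0,0.179,85,-8,37,2,0,0,0.179,85,-1.5,38,2,0,0,0.179,85,5,37.5,2,0,0,0.179,85,12,36,2,0,0,0.179,85,18,33,2,0,0,0.179,85,23.7,29.6,2,0,0,0.179,85]'

```text
clock: 1.15
tcp_pos: [0.3878, 0.417, 0.2151]
orientation: [3.132, -0.238, -0.0]
contact_force: [1.3, -0.5, -1.0]
grip_width: 0.0853
```

Request:
servo_tool --increments '[28.5,25,2,0,0,0.179,85,32.5,19.5,2,0,0,0.179,85,35.5,13.3,2,0,0,0.179,85,37,7,2,0,0,0.179,85,38,0,2,0,0,0.179,85,37,-6.6,2,0,0,0.179,85,35.5,-13,2,0,0,0.179,85,32.7,-19,2,0,0,0.179,85]'

```text
clock: 2.15
tcp_pos: [0.5836, 0.1868, 0.1991]
orientation: [2.207, -2.235, -0.001]
contact_force: [-0.2, 0.5, -0.4]
grip_width: 0.0846
```

```bash
python3 - <<'E'
from h import *
o=st(); p,d=grab_frame("wrist"); cv2.imwrite("pics/w1.png",p[:,:,::-1]); np.save("pics/w1d.npy",d); np.save("pics/w1o.npy",o,allow_pickle=True); st()
E
```

```text
t 2.15 tcp [0.5836 0.1868 0.1991] yaw -90.73 tilt [-0.0003  0.0001] F [-0.2  0.5 -0.4] M [ 0.06 -0.01 -0.01] w 0.0846 j [-0.96  0.5   0.76  1.78 -0.4   1.02 -1.63]
t 2.20 tcp [0.5864 0.1812 0.1994] yaw -91.46 tilt [ 0.0026 -0.0032] F [ 2.  -3.4  1.1] M [-0.27 -0.16  0.02] w 0.0847 j [-0.96  0.5   0.77  1.78 -0.4   1.02 -1.64]
```

View pics/w1.png

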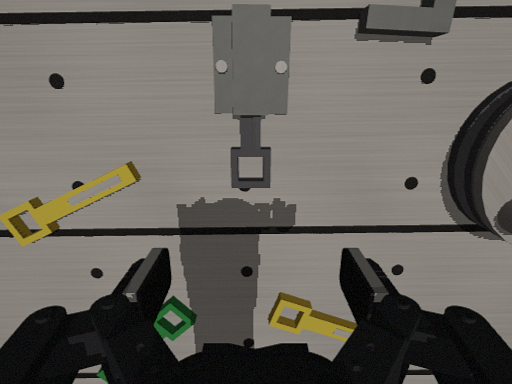

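The close-up shows the grey ring centred at (251,167), with its hole at (251,168). The handle enters the pocket mouth at (252,113). The colours rule out the green and yellow ones.

```bash
python3 - <<'E'
from h import *
o=np.load("pics/w1o.npy",allow_pickle=True).item(); cp=campose("wrist",o); d=np.load("pics/w1d.npy")
for nm,u,v,z in [("ringTL",231.5,148.5,.016),("TR",270,148.5,.016),("BL",232,187,.016),("BR",271,187,.016),("handL",241,122,.016),("handR",261,122,.016),("mouthL",233,113,.028),("mouthR",275,113,.028)]:
    print(nm,px2w(cp,u,v,z).round(4), dep2w(cp,u,v,d[int(v),int(u)]).round(4))
p=cv2.imread("pics/w1.png"); crop(p,200,80,100,130,4.5,"pics/w1c.png")
E
```

```text
ringTL [0.6076 0.2116 0.016 ] [0.6067 0.212  0.0109]
TR [0.607  0.1692 0.016 ] [ 6.041e-01  1.684e-01 -5.000e-04]
BL [0.5631 0.2127 0.016 ] [0.563  0.2127 0.0156]
BR [0.5626 0.1679 0.016 ] [ 0.5573  0.167  -0.0007]
handL [0.636  0.2003 0.016 ] [0.636  0.2004 0.0159]
handR [0.6357 0.1789 0.016 ] [ 0.6342  0.1786 -0.0011]
mouthL [0.6461 0.2077 0.028 ] [0.6461 0.2077 0.0278]
mouthR [0.6456 0.1648 0.028 ] [0.644  0.1631 0.0026]
```

View pics/w1c.png

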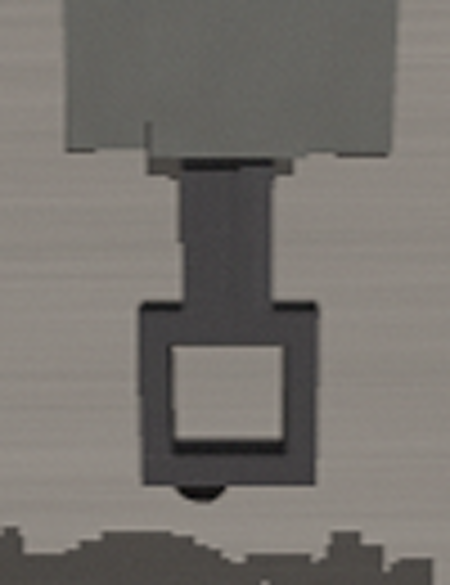

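```bash
python3 - <<'E'
from h import *
plan((.584,.190,.09),-90,5,85)
E
```

```text
max [1.80e+00 6.00e-01 2.19e+01 3.00e-03 3.00e-03 6.00e-03] yaw0 -91.5 dyaw 1.5
[-1.8, 0.6, 21.9, -0.003, -0.003, -0.005, 85, -1.8, 0.5, 21.8, 0, 0, -0.005, 85, -1.7, 0.5, 21.9, 0, 0, -0.005, 85, -1.8, 0.5, 21.9, 0, 0, -0.005, 85, -1.7, 0.5, 21.9, 0, 0, -0.006, 85]
end [0.584 0.19  0.09 ]
```

Request:
servo_tool --increments '[-2,1,22,0,0,-0.005,85,0,0,22,0,0,0,85,0,0,22,0,0,0,85,0,0,22,0,0,0,85,0,0,22,0,0,0,85,0,0,0,0,0,0,85,0,0,0,0,0,0,85,0,0,0,0,0,0,85]'

```text
clock: 3.2
tcp_pos: [0.5828, 0.1898, 0.0903]
orientation: [-2.218, 2.223, -0.001]
contact_force: [-0.1, 0.1, 1.0]
grip_width: 0.0847
```

```bash
python3 - <<'E'
from h import *
o=st(); p,d=grab_frame("wrist"); cv2.imwrite("pics/w2.png",p[:,:,::-1]); np.save("pics/w2d.npy",d); np.save("pics/w2o.npy",o,allow_pickle=True); st()
E
```

```text
t 3.20 tcp [0.5828 0.1898 0.0903] yaw -90.12 tilt [0.0015 0.0007] F [-0.1  0.1  1. ] M [-0.08  0.   -0.07] w 0.0847 j [-0.89  0.63  0.66  1.86 -0.51  0.83 -1.54]
t 3.25 tcp [0.5827 0.1898 0.0902] yaw -90.12 tilt [0.0014 0.0008] F [ 0.  -0.1  0.7] M [-0.03 -0.01  0.04] w 0.0850 j [-0.89  0.63  0.66  1.86 -0.51  0.83 -1.54]
```

View pics/w2.png

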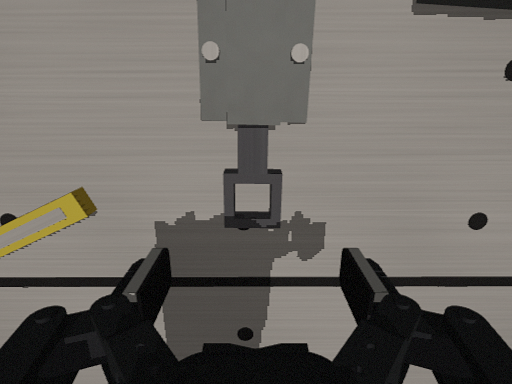

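The ring's top-face corners are at (224,170), (282,170), (224,220) and (280,220). The pocket mouth is at row 123.

```bash
python3 - <<'E'
from h import *
o=np.load("pics/w2o.npy",allow_pickle=True).item(); cp=campose("wrist",o); d=np.load("pics/w2d.npy")
p=cv2.imread("pics/w2.png"); crop(p,200,110,100,130,4.5,"pics/w2c.png")
for nm,u,v,z in [("ringTL",224,170,.016),("TR",282,170,.016),("BL",224,220,.016),("BR",280,220,.016),("handL",238.5,140,.016),("handR",268,140,.016),("mouthL",200,122,.028)]:
    print(nm,px2w(cp,u,v,z).round(4))
E
```

```text
ringTL [0.6097 0.2122 0.016 ]
TR [0.6096 0.1687 0.016 ]
BL [0.5689 0.2136 0.016 ]
BR [0.5688 0.1692 0.016 ]
handL [0.6321 0.2009 0.016 ]
handR [0.632  0.1794 0.016 ]
mouthL [0.646  0.2259 0.028 ]
```

View pics/w2c.png

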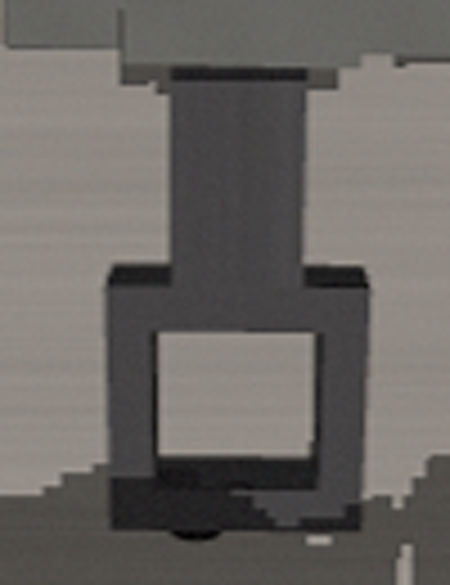

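```bash
python3 - <<'E'
from h import *
o=np.load("pics/w2o.npy",allow_pickle=True).item(); cp=campose("wrist",o)
for nm,u,v,z in [("ringTL",224,173.3,.016),("TR",282,173.3,.016),("BL",224.4,227.5,.016),("BR",280,227.5,.016)]:
    print(nm,px2w(cp,u,v,z).round(4))
E
```

```text
ringTL [0.6071 0.2123 0.016 ]
TR [0.607  0.1686 0.016 ]
BL [0.5624 0.2135 0.016 ]
BR [0.5623 0.169  0.016 ]
```

Request:
servo_tool --increments '[-1.2,-2.3,20,0,0,0,85,0,0,25,0,0,0,85,0,0,25,0,0,0,85,0,0,12,0,0,0,85,0,0,6,0,0,0,60,0,0,0,0,0,0,35,0,0,0,0,0,0,30,0,0,0,0,0,0,30]' --squeeze 40

```text
clock: 4.25
tcp_pos: [0.585, 0.1909, 0.0019]
orientation: [-2.218, 2.223, -0.001]
contact_force: [0.6, 0.1, 1.2]
grip_width: 0.0437
```

```bash
python3 - <<'E'
from h import *
o=st(); p,d=grab_frame("wrist"); cv2.imwrite("pics/w3.png",p[:,:,::-1]); st()
E
```

```text
t 4.25 tcp [0.585  0.1909 0.0019] yaw -90.12 tilt [0.0012 0.0005] F [0.6 0.1 1.2] M [-0.02 -0.03 -0.02] w 0.0437 j [-0.82  0.75  0.56  1.88 -0.61  0.69 -1.47]
t 4.30 tcp [0.585  0.1909 0.002 ] yaw -90.12 tilt [0.0013 0.0005] F [ 0.4 -0.   2. ] M [ 0.04 -0.02 -0.03] w 0.0439 j [-0.82  0.75  0.56  1.88 -0.61  0.69 -1.47]
```

View pics/w3.png

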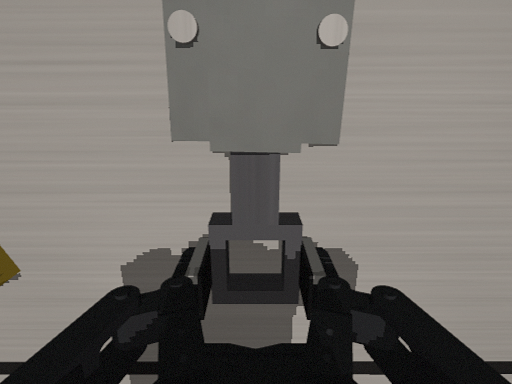

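Request:
servo_tool --increments '[0,8,0,0,0,0,30,0,16,0,0,0,0,30,0,24,0,0,0,0,30,0,26,0,0,0,0,30,0,24,0,0,0,0,30,0,16,0,0,0,0,30,0,8,0,0,0,0,30,0,0,0,0,0,0,30]'

```text
clock: 5.3
tcp_pos: [0.4618, 0.1913, 0.0018]
orientation: [-2.219, 2.224, 0.002]
contact_force: [-1.4, -0.0, 13.0]
grip_width: 0.0439
```

Request:
servo_tool --increments '[0,0,0,0,0,0,85,0,0,0,0,0,0,85,0,0,0,0,0,0,85,0,0,0,0,0,0,85,0,0,0,0,0,0,85,0,0,-25,0,0,0,85,0,0,-40,0,0,0,85,0,0,-30,0,0,0,85]'

```text
clock: 6.3
tcp_pos: [0.4626, 0.1909, 0.0975]
orientation: [-2.218, 2.224, -0.0]
contact_force: [-0.4, 0.7, -0.1]
grip_width: 0.085
```

```bash
python3 - <<'E'
from h import *
o=st(); p,d=grab_frame("top"); cv2.imwrite("pics/t4.png",p[:,:,::-1]); crop(p[:,:,::-1],180,130,120,110,5,"pics/t4c.png"); st()
E
```

```text
t 6.30 tcp [0.4626 0.1909 0.0975] yaw -90.15 tilt [0.0003 0.0001] F [-0.4  0.7 -0.1] M [ 0.06 -0.   -0.  ] w 0.0850 j [-1.09  0.47  0.73  2.12 -0.47  0.72 -1.63]
t 6.35 tcp [0.4644 0.1914 0.1003] yaw -90.19 tilt [0.0038 0.0028] F [ 1.9 -0.8  1.9] M [ 0.   -0.1  -0.01] w 0.0850 j [-1.09  0.46  0.73  2.12 -0.47  0.72 -1.63]
```

View pics/t4c.png

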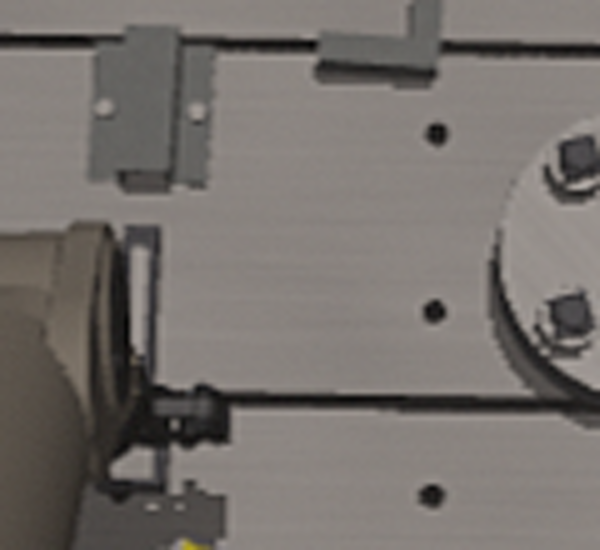

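The wrench lies fully out of the pocket, with its handle end at crop (143,230) and the mouth edge at crop row 190. Next I move over the handle.

Request:
servo_tool --increments '[0,-20,0,0,0,0,85,0,-30,0,0,0,0,85,0,-30,0,0,0,0,85,0,-20,0,0,0,0,85,0,0,0,0,0,0,85,0,0,0,0,0,0,85,0,0,0,0,0,0,85,0,0,0,0,0,0,85]'

```text
clock: 7.35
tcp_pos: [0.5618, 0.191, 0.0963]
orientation: [2.219, -2.223, -0.001]
contact_force: [-0.3, -0.1, -0.1]
grip_width: 0.0848
```

```bash
python3 - <<'E'
from h import *
o=st(); p,d=grab_frame("wrist"); cv2.imwrite("pics/w5.png",p[:,:,::-1]); np.save("pics/w5o.npy",o,allow_pickle=True); st()
E
```

```text
t 7.35 tcp [0.5618 0.191  0.0963] yaw -90.10 tilt [-0.0004  0.0003] F [-0.3 -0.1 -0.1] M [-0.03  0.   -0.01] w 0.0848 j [-0.93  0.6   0.69  1.9  -0.51  0.82 -1.55]
t 7.40 tcp [0.562  0.191  0.0963] yaw -90.11 tilt [-0.0003  0.0003] F [ 0.4 -1.1  0.8] M [-0.02 -0.01 -0.01] w 0.0851 j [-0.93  0.6   0.69  1.9  -0.51  0.82 -1.55]
```

View pics/w5.png

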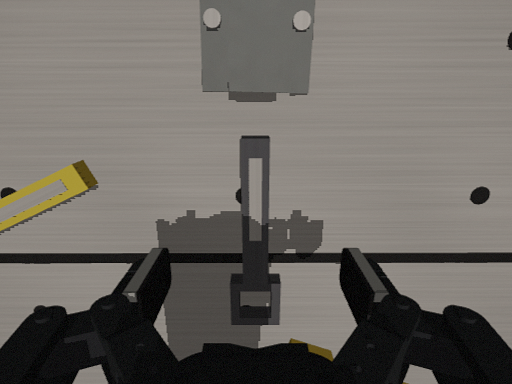

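The whole wrench is visible: far end at (255,138) and ring from (231,277) to (280,324).

```bash
python3 - <<'E'
from h import *
o=np.load("pics/w5o.npy",allow_pickle=True).item(); cp=campose("wrist",o)
for nm,u,v,z in [("end",255,139.5,.016),("hL",242,160,.016),("hR",269,160,.016),("h2L",242.5,255,.016),("h2R",267.5,255,.016),("ringT",255,277,.016),("ringB",255,324,.016),("RBL",231,300,.016),("RBR",280,300,.016)]:
    print(nm,px2w(cp,u,v,z).round(4))
E
```

```text
end [0.6104 0.1902 0.016 ]
hL [0.5949 0.2001 0.016 ]
hR [0.5948 0.1795 0.016 ]
h2L [0.5127 0.201  0.016 ]
h2R [0.5127 0.1797 0.016 ]
ringT [0.4909 0.1904 0.016 ]
ringB [0.4402 0.1905 0.016 ]
RBL [0.4669 0.212  0.016 ]
RBR [0.4669 0.168  0.016 ]
```

Request:
servo_tool --increments '[0.7,0,20,0,0,0,85,0,0,28,0,0,0,75,0,0,26,0,0,0,60,0,0,13,0,0,0,45,0,0,6,0,0,0,25,0,0,0,0,0,0,10,0,0,0,0,0,0,10,0,0,0,0,0,0,10]' --squeeze 80

```text
clock: 8.4
tcp_pos: [0.5625, 0.1902, 0.0036]
orientation: [-2.219, 2.223, -0.0]
contact_force: [0.4, -0.4, -4.6]
grip_width: 0.0198
```

Request:
servo_tool --increments '[0,0,0,0,0,0,10,0,0,0,0,0,0,10,0,0,-10,0,0,0,10,0,0,-20,0,0,0,10,0,0,-30,0,0,0,10,0,0,-30,0,0,0,10,0,0,-20,0,0,0,10,0,0,-10,0,0,0,10]'

```text
clock: 9.4
tcp_pos: [0.5629, 0.1902, 0.125]
orientation: [-2.218, 2.223, -0.001]
contact_force: [0.2, 0.1, -4.5]
grip_width: 0.0197
```

```bash
python3 - <<'E'
from h import *
o=st()
p,d=grab_frame("wrist"); cv2.imwrite("pics/w6.png",p[:,:,::-1]); np.save("pics/w6o.npy",o,allow_pickle=True); np.save("pics/w6d.npy",d);st()
E
```

```text
t 9.40 tcp [0.5629 0.1902 0.125 ] yaw -90.13 tilt [0.0016 0.0011] F [ 0.2  0.1 -4.5] M [ 0.02 -0.18 -0.06] w 0.0197 j [-0.96  0.56  0.72  1.89 -0.48  0.87 -1.57]
t 9.45 tcp [0.5631 0.1903 0.1254] yaw -90.13 tilt [0.0019 0.0014] F [ 0.6  0.2 -3.1] M [-0.06 -0.21 -0.03] w 0.0198 j [-0.96  0.56  0.72  1.89 -0.48  0.87 -1.57]
```

View pics/w6.png

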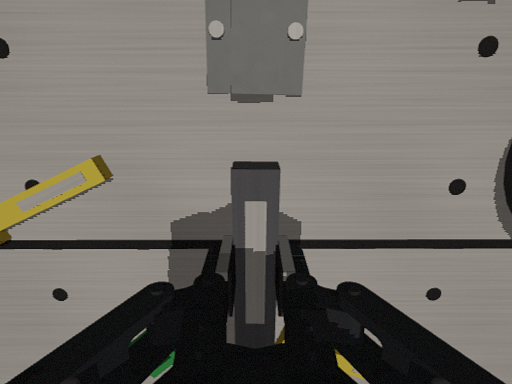

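The wrench is held, with its far end at (256,165), but the gripper hides the ring from the camera. I set it back down and take the handle with the tool turned half round, so that the wrist camera looks down on the ring.

Request:
servo_tool --increments '[0,0,20,0,0,0,10,0,0,35,0,0,0,10,0,0,35,0,0,0,10,0,0,20,0,0,0,10,0,0,8,0,0,0,10,0,0,3,0,0,0,10,0,0,0,0,0,0,10,0,0,0,0,0,0,85]'

```text
clock: 10.45
tcp_pos: [0.5638, 0.1905, 0.0035]
orientation: [-2.217, 2.222, -0.002]
contact_force: [0.1, 0.6, -0.2]
grip_width: 0.0365
```

Request:
servo_tool --increments '[0,0,0,0,0,0,85,0,0,0,0,0,0,85,0,0,-20,0,0,0,85,0,0,-30,0,0,0.1,85,0,0,-10,0,0,0.18,85,0,0,0,0,0,0.18,85,0,0,0,0,0,0.18,85,0,0,0,0,0,0.18,85]'

```text
clock: 11.45
tcp_pos: [0.5628, 0.1904, 0.0638]
orientation: [-1.139, 2.926, 0.001]
contact_force: [-0.2, 0.3, -1.0]
grip_width: 0.0852
```

```bash
python3 - <<'E'
from h import *
st()
E
```

```text
t 11.45 tcp [0.5628 0.1904 0.0638] yaw -137.45 tilt [0.0012 0.0012] F [-0.2  0.3 -1. ] M [-0.03 -0.04  0.01] w 0.0852 j [-1.04  0.73  0.86  1.92 -0.75  0.84 -2.17]
```

Request:
servo_tool --increments '[0,0,0,0,0,-0.18,85,0,0,0,0,0,-0.18,85,0,0,0,0,0,-0.18,85,0,0,0,0,0,-0.18,85,0,0,0,0,0,-0.18,85,0,0,0,0,0,-0.18,85,0,0,0,0,0,-0.18,85,0,0,0,0,0,-0.18,85]'

```text
clock: 12.45
tcp_pos: [0.563, 0.1899, 0.0638]
orientation: [-2.795, 1.433, -0.002]
contact_force: [0.7, -0.3, -0.4]
grip_width: 0.0853
```

Request:
servo_tool --increments '[0,0,0,0,0,-0.18,85,0,0,0,0,0,-0.18,85,0,0,0,0,0,-0.18,85,0,0,0,0,0,-0.18,85,0,0,0,0,0,-0.18,85,0,0,0,0,0,-0.18,85,0,0,0,0,0,-0.18,85,0,0,0,0,0,-0.18,85]'

```text
clock: 13.45
tcp_pos: [0.5631, 0.1895, 0.0637]
orientation: [3.046, 0.765, 0.002]
contact_force: [0.7, 0.0, 0.0]
grip_width: 0.085
```

Request:
servo_tool --increments '[0,0,0,0,0,-0.18,85,0,0,0,0,0,-0.18,85,0,0,0,0,0,-0.18,85,0,0,0,0,0,-0.18,85,0,0,0,0,0,-0.18,85,0,0,0,0,0,-0.14,85,0,0,0,0,0,0,85,0,0,0,0,0,0,85]'

```text
clock: 14.45
tcp_pos: [0.5628, 0.1897, 0.0629]
orientation: [2.272, 2.168, 0.0]
contact_force: [-0.2, 0.5, -0.7]
grip_width: 0.0847
```

```bash
python3 - <<'E'
from h import *
o=st(); p,d=grab_frame("wrist"); cv2.imwrite("pics/w7.png",p[:,:,::-1]); np.save("pics/w7o.npy",o,allow_pickle=True); st()
E
```

```text
t 14.45 tcp [0.5628 0.1897 0.0629] yaw 87.30 tilt [ 0.0009 -0.0005] F [-0.2  0.5 -0.7] M [-0.04  0.02 -0.02] w 0.0847 j [-0.31  0.56 -0.16  1.88  0.13  0.72  0.98]
t 14.50 tcp [0.5627 0.1899 0.0627] yaw 87.35 tilt [ 0.0007 -0.0004] F [-0.1  0.4 -0.6] M [-0.03  0.    0.01] w 0.0855 j [-0.31  0.56 -0.16  1.88  0.13  0.72  0.99]
```

View pics/w7.png

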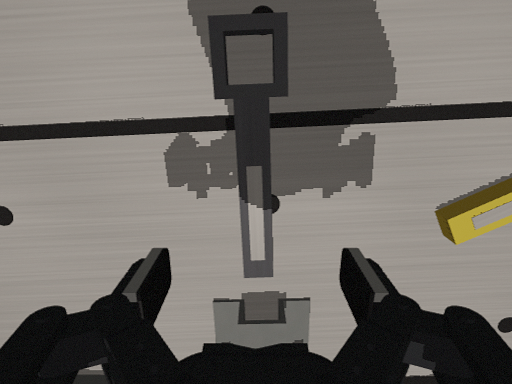

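The ring is now in view, centre (249,56), with the handle end at (259,272).

```bash
python3 - <<'E'
from h import *
o=np.load("pics/w7o.npy",allow_pickle=True).item(); cp=campose("wrist",o)
P=[px2w(cp,u,v,.016) for u,v in [(209.5,16),(287.5,13.5),(215,98),(288,94)]]
for q in P: print(q.round(4))
print(np.mean(P,0)); print("handle",px2w(cp,236,130,.016),px2w(cp,270.5,130,.016),px2w(cp,244,270,.016),px2w(cp,272.5,270,.016),px2w(cp,258,278,.016))
E
```

```text
[0.4404 0.1691 0.016 ]
[0.4413 0.2129 0.016 ]
[0.4843 0.1683 0.016 ]
[0.4841 0.2126 0.016 ]
[0.46251442 0.19073037 0.016     ]
handle [0.50401606 0.17975217 0.016     ] [0.50503817 0.20138444 0.016     ] [0.60556973 0.1788027  0.016     ] [0.60655993 0.19973923 0.016     ] [0.61291111 0.18878576 0.016     ]
```

Request:
servo_tool --increments '[0,0,12,0,0,-0.035,85,0,0,20,0,0,0,70,0,0,18,0,0,0,55,0,0,9,0,0,0,40,0,0,0,0,0,0,10,0,0,0,0,0,0,10,0,0,0,0,0,0,10,0,0,0,0,0,0,10]' --squeeze 80

```text
clock: 15.5
tcp_pos: [0.5625, 0.1901, 0.0035]
orientation: [2.231, 2.211, 0.001]
contact_force: [-1.2, 0.3, -3.5]
grip_width: 0.0199
```

Request:
servo_tool --increments '[0,0,0,0,0,0,10,0,0,-10,0,0,0,10,0,0,-20,0,0,0,10,0,0,-30,0,0,0,10,0,0,-30,0,0,0,10,0,0,-30,0,0,0,10,0,0,-20,0,0,0,10,0,0,-10,0,0,0,10]'

```text
clock: 16.5
tcp_pos: [0.5632, 0.1904, 0.156]
orientation: [2.23, 2.211, 0.005]
contact_force: [-0.0, 0.2, -3.7]
grip_width: 0.0197
```

```bash
python3 - <<'E'
from h import *
o=st(); p,d=grab_frame("wrist"); cv2.imwrite("pics/w8.png",p[:,:,::-1]); np.save("pics/w8o.npy",o,allow_pickle=True); np.save("pics/w8d.npy",d); st()
E
```

```text
t 16.50 tcp [0.5632 0.1904 0.156 ] yaw 89.49 tilt [0.0031 0.0012] F [-0.   0.2 -3.7] M [ 0.01 -0.17  0.03] w 0.0197 j [-0.29  0.43 -0.18  1.82  0.1   0.9   1.04]
t 16.55 tcp [0.5634 0.1904 0.1564] yaw 89.49 tilt [0.0036 0.0014] F [ 0.1  0.1 -3.1] M [ 0.03 -0.15 -0.  ] w 0.0197 j [-0.29  0.43 -0.18  1.82  0.1   0.9   1.04]
```

View pics/w8.png

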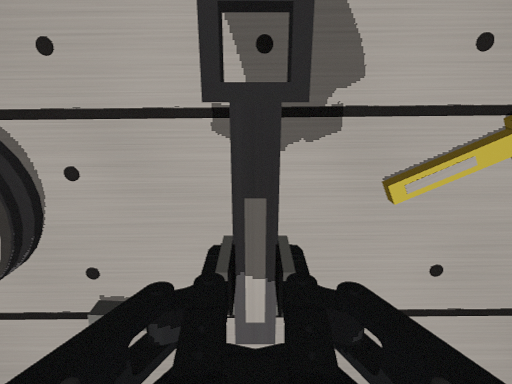

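```bash
python3 - <<'E'
from h import *
plan((.706,-.120,.156),132,12,10)
o=np.load("pics/w8o.npy",allow_pickle=True).item(); d=np.load("pics/w8d.npy")
print([d[v,u].round(4) for u,v in [(210,50),(300,50),(250,92),(250,150)]])
T=calibration("wrist")["T_tool_cam"];c=calibration("wrist")
def tool(u,v,dd): 
    q=np.array([(u-c["cx"])/c["fx"]*dd,-(v-c["cy"])/c["fy"]*dd,-dd,1]); return (T@q)[:3].round(4)
for u,v in [(210,50),(300,50),(250,92),(250,150),(220,12),(290,12),(220,83),(290,83),(201,101),(310,101),(231,180),(279,180)]: print(u,v,tool(u,v,d[v,u]))
E
```

```text
max [2.85e+01 1.21e+01 1.00e-01 4.00e-03 1.00e-03 6.20e-02] yaw0 89.5 dyaw 42.5
[-25.8, 12.1, 0, 0.004, -0.001, -0.062, 10, -26.4, 10.5, 0.1, 0, 0, -0.062, 10, -27.1, 8.8, 0, 0, 0, -0.062, 10, -27.5, 7.2, 0, 0, 0, -0.061, 10, -28, 5.4, 0, 0, 0, -0.062, 10, -28.2, 3.7, 0, 0, 0, -0.062, 10, -28.4, 2, 0, 0, 0, -0.062, 10, -28.5, 0.2, 0.1, 0, 0, -0.062, 10]
[-28.4, -1.6, 0, 0, 0, -0.062, 10, -28.3, -3.4, 0, 0, 0, -0.061, 10, -28, -5, 0, 0, 0, -0.062, 10, -27.6, -6.8, 0, 0, 0, -0.062, 10]
end [ 0.706 -0.12   0.156]
[np.float32(0.1178), np.float32(0.1179), np.float32(0.1234), np.float32(0.1304)]
210 50 [-0.0187 -0.0965 -0.0126]
300 50 [ 0.0171 -0.0965 -0.0125]
250 92 [-0.0029 -0.0807 -0.0119]
250 150 [-0.003  -0.0565 -0.0125]
220 12 [-1.550e-02 -1.126e-01 -1.000e-04]
290 12 [ 0.0137 -0.1121 -0.0023]
220 83 [-0.0152 -0.0842 -0.0126]
290 83 [ 0.0136 -0.0842 -0.0123]
201 101 [-0.0236 -0.0771 -0.0111]
310 101 [ 0.0523 -0.0732  0.1567]
231 180 [-0.0117 -0.0427 -0.0121]
279 180 [0.0245 0.0059 0.1566]
```

Request:
servo_tool --increments '[-25.8,12,0,0,0,-0.062,10,-26.4,10.5,0,0,0,-0.062,10,-27,8.8,0,0,0,-0.062,10,-27.5,7.2,0,0,0,-0.062,10,-28,5.4,0,0,0,-0.062,10,-28.2,3.7,0,0,0,-0.062,10,-28.4,2,0,0,0,-0.062,10,-28.5,0.2,0,0,0,-0.062,10]'

```text
clock: 17.55
tcp_pos: [0.6573, -0.0176, 0.1526]
orientation: [-1.617, -2.692, 0.001]
contact_force: [0.1, -0.0, -4.2]
grip_width: 0.0198
```

Request:
servo_tool --increments '[-28.4,-1.6,0,0,0,-0.062,10,-28.3,-3.4,0,0,0,-0.062,10,-28,-5,0,0,0,-0.062,10,-27.6,-6.8,0,0,0,-0.062,10,0,0,0,0,0,0,10,0,0,0,0,0,0,10,0,0,0,0,0,0,10,0,0,0,0,0,0,10]'

```text
clock: 18.55
tcp_pos: [0.705, -0.119, 0.1534]
orientation: [-1.273, -2.872, -0.0]
contact_force: [0.0, -0.5, -4.1]
grip_width: 0.0201
```

```bash
python3 - <<'E'
from h import *
o=st(); p,d=grab_frame("wrist"); cv2.imwrite("pics/w9.png",p[:,:,::-1]); np.save("pics/w9o.npy",o,allow_pickle=True); np.save("pics/w9d.npy",d); st()
E
```

```text
t 18.55 tcp [ 0.705  -0.119   0.1534] yaw 132.19 tilt [-0.0001  0.0004] F [ 0.  -0.5 -4.1] M [ 0.13 -0.11  0.05] w 0.0201 j [ 0.26  0.63 -0.27  1.5   0.18  1.04  2.25]
t 18.60 tcp [ 0.7051 -0.1193  0.1534] yaw 132.18 tilt [-0.      0.0002] F [ 0.4  0.3 -4.4] M [ 0.06 -0.14  0.02] w 0.0199 j [ 0.26  0.63 -0.27  1.5   0.18  1.04  2.25]
```

View pics/w9.png

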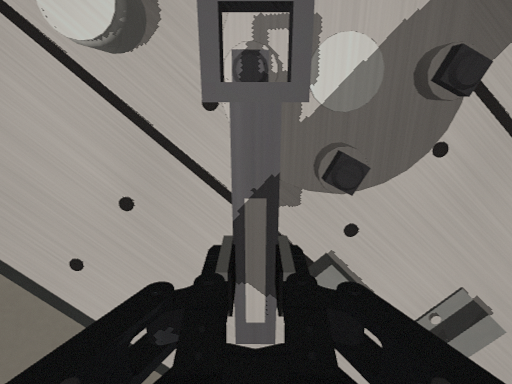

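The ring hole spans (220–291, 12–82), with bolt a's head below it at about (251,67), its flats parallel to the ring. So that is the loose bolt. Bolts b (346,172) and c (461,70) are turned about 26° relative to theirs.

```bash
python3 - <<'E'
from h import *
p=cv2.imread("pics/w9.png"); p=cv2.convertScaleAbs(p,alpha=1.6,beta=20)
crop(p,195,0,130,120,6,"pics/w9c.png"); crop(p,310,30,190,180,3.3,"pics/w9e.png")
E
```

```text
(no output)
```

View pics/w9c.png

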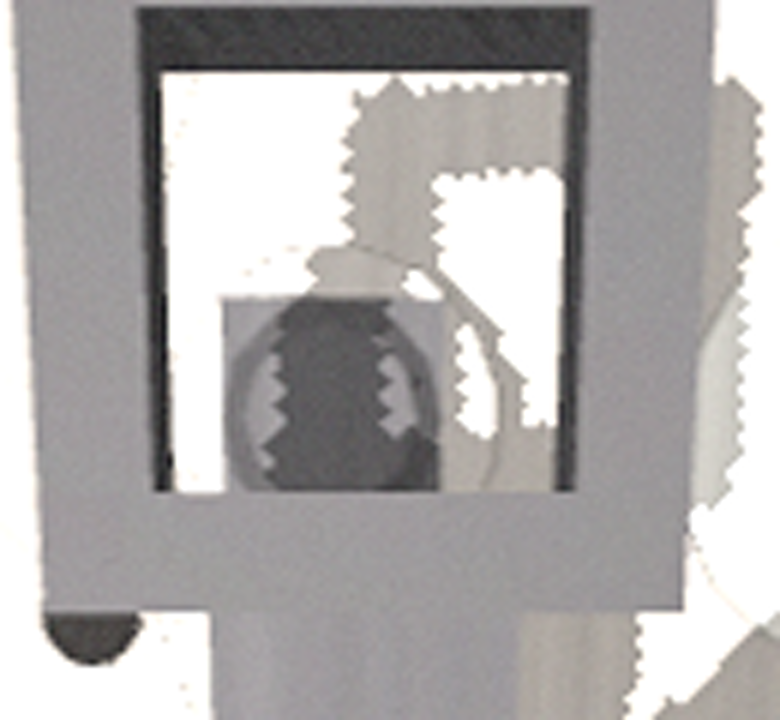

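View pics/w9e.png

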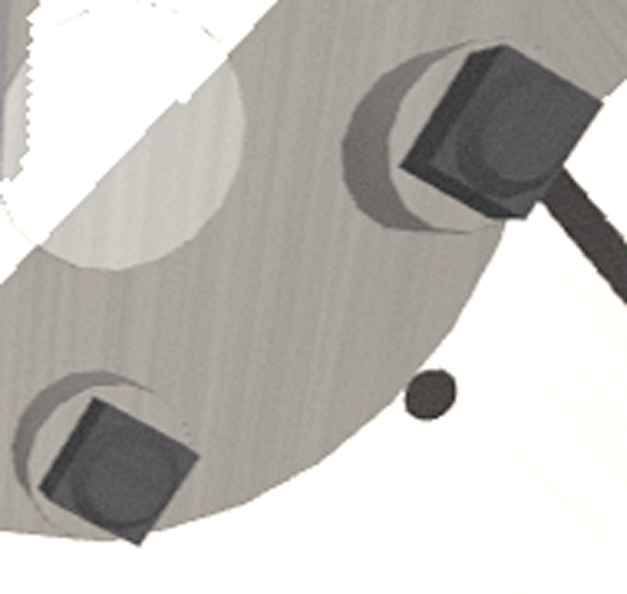

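```bash
cat >> h.py <<'E'
def tooldir(u,v,zt):
    """tool-frame point on the pixel's ray at tool z = zt"""
    c=calibration("wrist");T=c["T_tool_cam"]
    r=T[:3,:3]@np.array([(u-c["cx"])/c["fx"],-(v-c["cy"])/c["fy"],-1.]); e=T[:3,3]
    return e+r*(zt-e[2])/r[2]
E
python3 - <<'E'
from h import *
o=np.load("pics/w9o.npy",allow_pickle=True).item(); d=np.load("pics/w9d.npy"); cp=campose("wrist",o)
z=o["tcp_pos"][2]
zt=z-.089
for u,v in [(232.3,60),(268.8,60),(250.6,49.5)]: print("a",tooldir(u,v,zt).round(4))
for u,v in [(220.5,80),(291,80),(255,82)]: print("hole",tooldir(u,v,-.0125).round(4), d[int(v)+4,255])
for nm,cs in [("b",[(100,402),(200,457),(138,545),(48,494)]),("c",[(505,45),(602,102),(525,217),(428,175)])]:
    P=np.array([px2w(cp,310+u/3.3,30+v/3.3,.089) for u,v in cs]); m=P.mean(0)
    print(nm,P.round(4).tolist(),m.round(4))
    e=[np.degrees(np.arctan2(*(P[(i+1)%4]-P[i])[1::-1])) for i in range(4)]; print(np.round(e,1),[np.linalg.norm(P[(i+1)%4]-P[i]).round(4) for i in range(4)])
M=R.from_rotvec(o["orientation"])
a=tooldir(250.6,49.5,zt)+[0,.012,0]; print("a world",o["tcp_pos"]+M.apply(a))
E
```

```text
a [-0.0154 -0.1011  0.0644]
a [ 0.0079 -0.1011  0.0644]
a [-0.0037 -0.1072  0.0644]
hole [-0.0151 -0.0861 -0.0125] 0.12189657
hole [ 0.0138 -0.0861 -0.0125] 0.12189657
hole [-0.001  -0.0853 -0.0125] 0.122355856
b [[0.6344, -0.1034, 0.089], [0.628, -0.0785, 0.089], [0.6506, -0.0733, 0.089], [0.6559, -0.0968, 0.089]] [ 0.6422 -0.088   0.089 ]
[ 104.3   12.8  -77.3 -163. ] [np.float64(0.0257), np.float64(0.0231), np.float64(0.0241), np.float64(0.0225)]
c [[0.5358, -0.0969, 0.089], [0.5291, -0.0746, 0.089], [0.5516, -0.0678, 0.089], [0.5599, -0.0887, 0.089]] [ 0.5441 -0.082   0.089 ]
[ 106.8   16.7  -68.5 -161.3] [np.float64(0.0233), np.float64(0.0235), np.float64(0.0225), np.float64(0.0254)]
a world [ 0.63697962 -0.18563092  0.08898299]
```

Request:
servo_tool --increments '[-3.1,4.4,6,0,0,0,10,0,0,15,0,0,0,10,0,0,15,0,0,0,10,0,0,9,0,0,0,10,0,0,5,0,0,0,10,0,0,0,0,0,0,10,0,0,0,0,0,0,10,0,0,0,0,0,0,10]'

```text
clock: 19.6
tcp_pos: [0.7109, -0.1195, 0.1039]
orientation: [1.274, 2.87, 0.001]
contact_force: [-0.3, -0.6, -3.8]
grip_width: 0.0197
```

```bash
python3 - <<'E'
from h import *
o=st(); p,d=grab_frame("wrist"); q=cv2.convertScaleAbs(p[:,:,::-1],alpha=1.6,beta=20); crop(q,195,0,130,120,6,"pics/w10c.png")
E
```

```text
t 19.60 tcp [ 0.7109 -0.1195  0.1039] yaw 132.12 tilt [ 0.001  -0.0001] F [-0.3 -0.6 -3.8] M [ 0.14 -0.12 -0.02] w 0.0197 j [ 0.25  0.69 -0.26  1.52  0.2   0.96  2.24]
```

View pics/w10c.png

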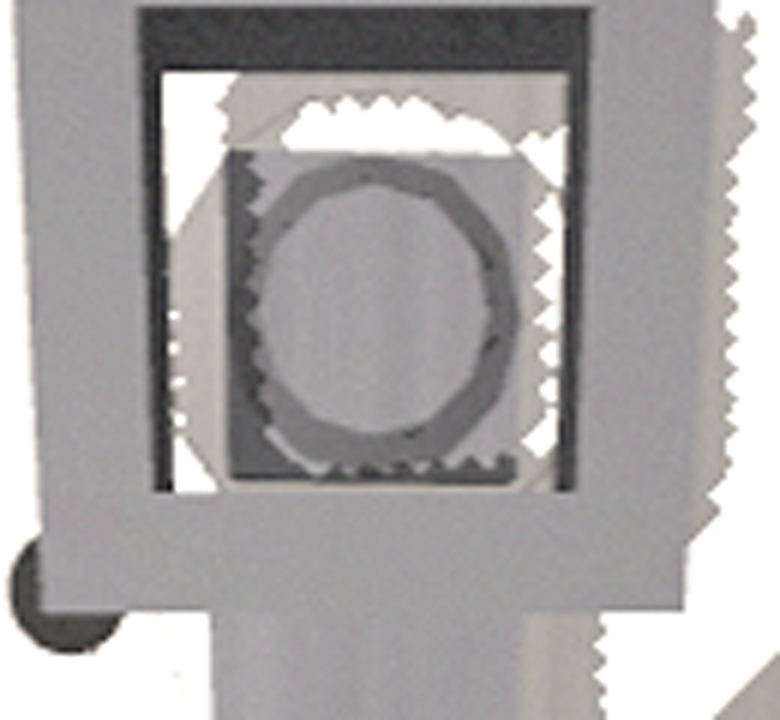

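The head now shows whole inside the ring hole: head crop (228–525, 150–482), hole top face (138–592, 7–492).

```bash
python3 - <<'E'
from h import *
f=lambda u,v:(195+u/6,v/6)
z=.1039-.089
H=[tooldir(*f(u,v),z)for u,v in[(228,316),(525,316),(376,150),(376,482)]]
Q=[tooldir(*f(u,v),-.0125)for u,v in[(137,8),(590,8),(153,490),(576,490)]]
B=[tooldir(*f(u,v),.0035)for u,v in[(160,72),(570,72)]]
for x in H+Q+B: print(x.round(4))
print("bolt",(H[0][0]+H[1][0])/2,(H[2][1]+H[3][1])/2,"ring",np.mean(Q,0))
E
```

```text
[-0.0116 -0.0995  0.0149]
[ 0.0123 -0.0995  0.0149]
[ 0.0003 -0.1114  0.0149]
[ 0.0004 -0.087   0.0149]
[-0.0151 -0.114  -0.0125]
[ 0.0136 -0.114  -0.0125]
[-0.0151 -0.0854 -0.0125]
[ 0.0138 -0.0854 -0.0125]
[-0.0153 -0.1141  0.0035]
[ 0.0141 -0.1141  0.0035]
bolt 0.00038388972318515596 -0.0991834602274058 ring [-0.00069528 -0.09971803 -0.0125    ]
```

Request:
servo_tool --increments '[1,0.5,0,0,0,0,10,0,0,3,0,0,0,10,0,0,5,0,0,0,10,0,0,5,0,0,0,10,0,0,5,0,0,0,10,0,0,4,0,0,0,10,0,0,1,0,0,0,10,0,0,0,0,0,0,10]'

```text
clock: 20.65
tcp_pos: [0.7102, -0.1184, 0.0806]
orientation: [-1.275, -2.871, 0.0]
contact_force: [-0.9, -0.6, -1.1]
grip_width: 0.0201
```

```bash
python3 - <<'E'
from h import *
o=st()
E
```

```text
t 20.65 tcp [ 0.7102 -0.1184  0.0806] yaw 132.12 tilt [-0.0001 -0.0001] F [-0.9 -0.6 -1.1] M [-0.01  0.25 -0.08] w 0.0201 j [ 0.25  0.71 -0.26  1.53  0.21  0.92  2.23]
```

Seated: tcp z 0.0806 with light contact. I turn clockwise about the bolt axis.

Request:
servo_tool --increments '[-7.95,-0.32,0,0,0,0.08,10,-7.95,-0.32,0,0,0,0.08,10,-7.95,-0.32,0,0,0,0.08,10,-7.95,-0.32,0,0,0,0.08,10,-7.95,-0.32,0,0,0,0.08,10,-7.95,-0.32,0,0,0,0.08,10,-7.95,-0.32,0,0,0,0.08,10,-7.95,-0.32,0,0,0,0.08,10]'

```text
clock: 21.65
tcp_pos: [0.7359, -0.1761, 0.0807]
orientation: [2.115, 2.322, 0.001]
contact_force: [-0.5, 0.1, -2.4]
grip_width: 0.0196
```

```bash
python3 - <<'E'
from h import *
o=st(); p,d=grab_frame("wrist"); q=cv2.convertScaleAbs(p[:,:,::-1],alpha=1.6,beta=20); crop(q,195,0,130,120,6,"pics/w11c.png")
st()
E
```

```text
t 21.65 tcp [ 0.7359 -0.1761  0.0807] yaw 95.34 tilt [ 0.001  -0.0005] F [-0.5  0.1 -2.4] M [-0.09  0.1   0.2 ] w 0.0196 j [ 0.21  0.75 -0.1   1.44  0.08  0.95  1.76]
t 21.70 tcp [ 0.736  -0.1772  0.0807] yaw 95.07 tilt [ 0.0012 -0.0008] F [ 1.4  1.9 -3.3] M [ 0.63 -0.07 -0.28] w 0.0202 j [ 0.21  0.75 -0.09  1.44  0.08  0.95  1.76]
```

View pics/w11c.png

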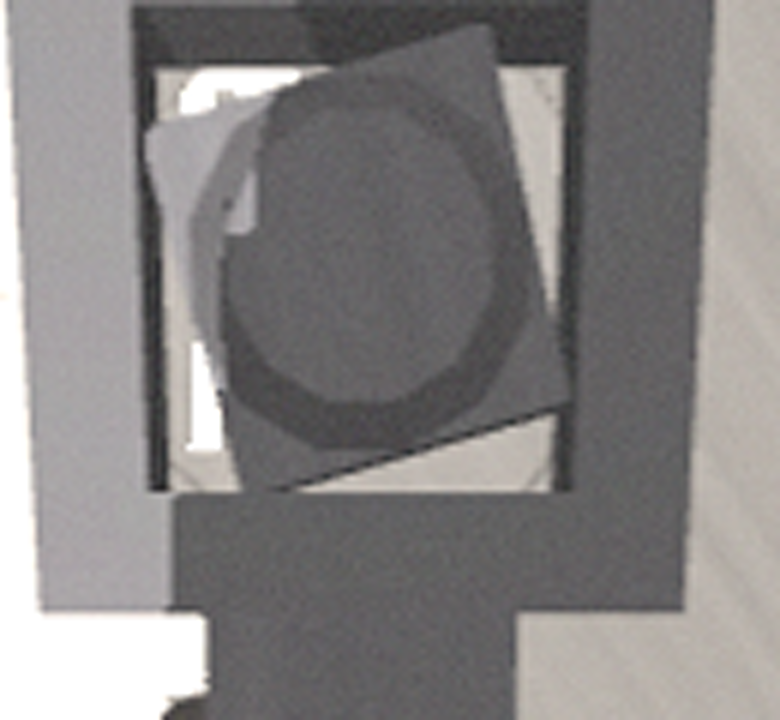

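The head lags the ring by about 15° (play 0.24 taken up), so bolt a is near 0.39. I bring it to half way, hold briefly, then on towards tight.

Request:
servo_tool --increments '[-4.97,-0.12,0,0,0,0.05,10,0,0,0,0,0,0,10,0,0,0,0,0,0,10,-8.45,-0.36,0,0,0,0.085,10,-8.45,-0.36,0,0,0,0.085,10,-8.45,-0.36,0,0,0,0.085,10,-8.45,-0.36,0,0,0,0.085,10,-8.45,-0.36,0,0,0,0.085,10]'

```text
clock: 22.7
tcp_pos: [0.7293, -0.2223, 0.0807]
orientation: [2.601, 1.759, 0.001]
contact_force: [0.4, -1.2, -1.5]
grip_width: 0.0201
```

```bash
python3 - <<'E'
from h import *
o=st(); p,d=grab_frame("wrist"); q=cv2.convertScaleAbs(p[:,:,::-1],alpha=1.6,beta=20); crop(q,195,0,130,120,6,"pics/w12c.png")
st()
E
```

```text
t 22.70 tcp [ 0.7293 -0.2223  0.0807] yaw 68.15 tilt [ 0.0012 -0.0004] F [ 0.4 -1.2 -1.5] M [-0.3  -0.19  0.25] w 0.0201 j [ 0.2   0.76  0.02  1.43 -0.02  0.95  1.42]
t 22.75 tcp [ 0.7287 -0.2236  0.0806] yaw 67.85 tilt [ 0.0009 -0.0007] F [ 2.8  0.9 -0.5] M [ 0.41 -0.52 -0.19] w 0.0197 j [ 0.2   0.76  0.02  1.43 -0.02  0.95  1.41]
```

View pics/w12c.png

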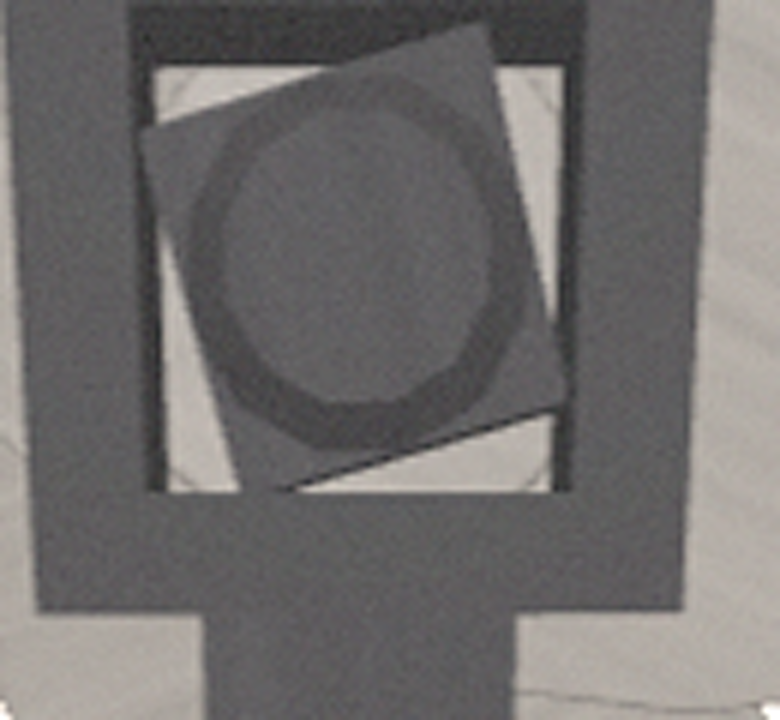

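Request:
servo_tool --increments '[-3.5,0,0,0,0,0.035,10,0,0,0,0,0,0,10,6,-0.2,0,0,0,-0.06,10,8,-0.3,0,0,0,-0.08,10,0,0,-5,0,0,0,10,0,0,-10,0,0,0,10,0,0,-15,0,0,0,10,0,0,-15,0,0,0,10]'

```text
clock: 23.75
tcp_pos: [0.7322, -0.2121, 0.1267]
orientation: [2.505, 1.895, 0.0]
contact_force: [-0.5, 0.7, -3.7]
grip_width: 0.02
```

```bash
python3 - <<'E'
from h import *
o=st(); plan((.4483,-.1095,.128),-74,15,10)
E
```

```text
t 23.75 tcp [ 0.7322 -0.2121  0.1267] yaw 74.22 tilt [0.0002 0.0001] F [-0.5  0.7 -3.7] M [-0.1  -0.17 -0.01] w 0.0200 j [ 0.2   0.71 -0.    1.4   0.    1.03  1.49]
max [20.1   20.1    0.1    0.     0.     0.173] yaw0 74.2 dyaw -148.2
[1.4, -20.1, -0.1, 0, 0, 0.172, 10, -2, -20, -0.1, 0, 0, 0.173, 10, -5.4, -19.4, -0.1, 0, 0, 0.172, 10, -8.7, -18.1, -0.1, 0, 0, 0.173, 10, -11.7, -16.4, 0, 0, 0, 0.172, 10, -14.3, -14.2, -0.1, 0, 0, 0.173, 10, -16.5, -11.5, -0.1, 0, 0, 0.172, 10, -18.2, -8.5, -0.1, 0, 0, 0.173, 10]
[-19.5, -5.2, -0.1, 0, 0, 0.172, 10, -20, -1.8, -0.1, 0, 0, 0.173, 10, -20.1, 1.7, -0.1, 0, 0, 0.172, 10, -19.5, 5, -0.1, 0, 0, 0.173, 10, -18.3, 8.4, 0, 0, 0, 0.172, 10, -16.6, 11.3, -0.1, 0, 0, 0.172, 10, -14.4, 14.1, -0.1, 0, 0, 0.173, 10]
end [ 0.4483 -0.1095  0.128 ]
```

Request:
servo_tool --increments '[1.4,-20.1,0,0,0,0.172,10,-2,-20,0,0,0,0.173,10,-5.4,-19.4,0,0,0,0.172,10,-8.7,-18,0,0,0,0.173,10,-11.7,-16.4,0,0,0,0.172,10,-14.3,-14.2,0,0,0,0.173,10,-16.5,-11.5,0,0,0,0.172,10,-18.2,-8.5,0,0,0,0.173,10]'

```text
clock: 24.75
tcp_pos: [0.5807, -0.157, 0.1266]
orientation: [-3.138, 0.141, -0.002]
contact_force: [-0.0, -0.8, -4.3]
grip_width: 0.0198
```

Request:
servo_tool --increments '[-19.5,-5.2,0,0,0,0.172,10,-20,-1.8,0,0,0,0.173,10,-20,1.7,0,0,0,0.172,10,-19.5,5,0,0,0,0.173,10,-18.3,8.4,0,0,0,0.172,10,-16.6,11.3,0,0,0,0.172,10,-14.4,14,0,0,0,0.173,10,0,0,0,0,0,0,10]'

```text
clock: 25.75
tcp_pos: [0.4475, -0.1088, 0.1259]
orientation: [-2.509, 1.888, 0.002]
contact_force: [0.1, 0.0, -4.2]
grip_width: 0.0198
```

Request:
servo_tool --increments '[0,0,0,0,0,0,10,0,0,0,0,0,0,10,0,0,3,0,0,0,10,0,0,6,0,0,0,10,0,0,6,0,0,0,10,0,0,3,0,0,0,10,0,0,0,0,0,0,10,0,0,0,0,0,0,10]'

```text
clock: 26.75
tcp_pos: [0.4486, -0.1098, 0.1074]
orientation: [-2.509, 1.89, -0.0]
contact_force: [0.6, -0.3, -4.5]
grip_width: 0.0198
```

```bash
cat > look.py <<'E'
import sys
from h import *
n=sys.argv[1]
o=st(); p,d=grab_frame("wrist"); q=cv2.convertScaleAbs(p[:,:,::-1],alpha=1.5,beta=20); cv2.imwrite(f"pics/{n}.png",q); crop(q,195,0,130,120,6,f"pics/{n}c.png")
np.save(f"pics/{n}o.npy",o,allow_pickle=True)
E
python3 look.py w13
```

```text
t 26.75 tcp [ 0.4486 -0.1098  0.1074] yaw -73.97 tilt [ 0.0001 -0.    ] F [ 0.6 -0.3 -4.5] M [-0.03  0.19 -0.  ] w 0.0198 j [-0.43  0.36  0.65  2.2  -0.34  0.68 -0.83]
```

View pics/w13.png

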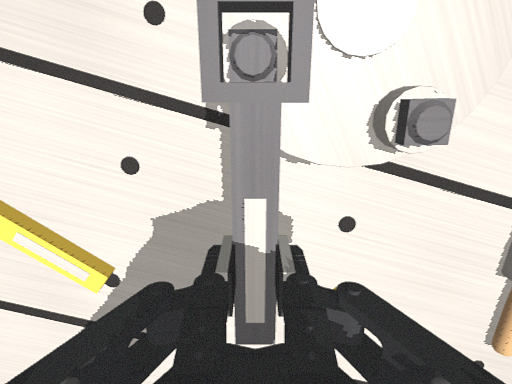

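View pics/w13c.png

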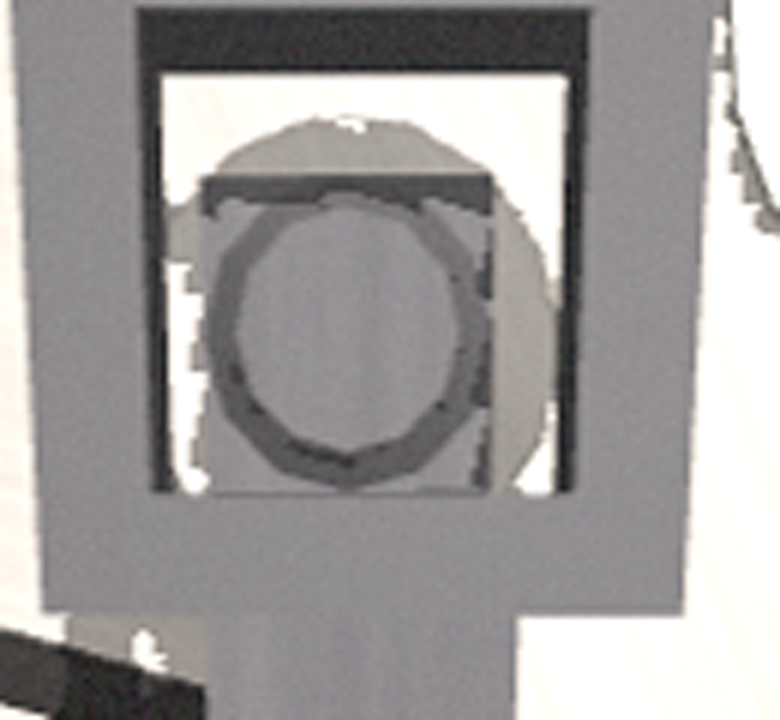

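Bolt c's head sits in the hole: crop (204–492, 175–492), flats parallel.

```bash
cat > off.py <<'E'
import sys
from h import *
# args: tcpz left right top bottom (crop px)
z,l,r,t,b=map(float,sys.argv[1:6]); f=lambda u,v:(195+u/6,v/6); zt=z-.089
L=tooldir(*f(l,(t+b)/2),zt);Rr=tooldir(*f(r,(t+b)/2),zt);T=tooldir(*f((l+r)/2,t),zt);B=tooldir(*f((l+r)/2,b),zt)
c=np.array([(L[0]+Rr[0])/2,(T[1]+B[1])/2]); print("size",(Rr[0]-L[0]).round(4),(B[1]-T[1]).round(4),"bolt",c.round(4),"shift mm",((c-[-.0007,-.0997])*1000).round(1), "top-based y",((T[1]+.012+.0997)*1000).round(1),"down",round((z-.0812)*1000,1))
E
python3 off.py .1074 204 492 175 494
```

```text
size 0.0238 0.0241 bolt [-0.     -0.0984] shift mm [0.7 1.3] top-based y 1.3 down 26.2
```

Request:
servo_tool --increments '[0.7,1.3,2,0,0,0,10,0,0,5,0,0,0,10,0,0,6,0,0,0,10,0,0,6,0,0,0,10,0,0,5,0,0,0,10,0,0,2.5,0,0,0,10,0,0,0,0,0,0,10,0,0,0,0,0,0,10]'

```text
clock: 27.8
tcp_pos: [0.4475, -0.1108, 0.0809]
orientation: [-2.509, 1.89, -0.0]
contact_force: [-0.4, -1.1, -2.8]
grip_width: 0.0198
```

```bash
python3 -c "from h import *; st()"
```

```text
t 27.80 tcp [ 0.4475 -0.1108  0.0809] yaw -73.98 tilt [0.0002 0.    ] F [-0.4 -1.1 -2.8] M [-0.02  0.2   0.02] w 0.0198 j [-0.39  0.41  0.6   2.21 -0.4   0.62 -0.79]
```

Request:
servo_tool --increments '[-8.57,-0.37,0.3,0,0,0.086,10,-8.57,-0.37,0,0,0,0.086,10,-8.57,-0.37,0,0,0,0.086,10,-8.57,-0.37,0,0,0,0.086,10,-8.57,-0.37,0,0,0,0.086,10,-8.57,-0.37,0,0,0,0.086,10,-8.57,-0.37,0,0,0,0.086,10,-6,-0.2,0,0,0,0.06,10]'

```text
clock: 28.8
tcp_pos: [0.4504, -0.0447, 0.0805]
orientation: [1.758, -2.603, -0.003]
contact_force: [-3.3, 1.8, -1.2]
grip_width: 0.0199
```

```bash
python3 look.py w14; python3 -c "from h import *; st()"
```

```text
t 28.80 tcp [ 0.4504 -0.0447  0.0805] yaw -111.92 tilt [-0.0012  0.0013] F [-3.3  1.8 -1.2] M [0.52 0.38 0.26] w 0.0199 j [-0.68  0.45  0.79  2.24 -0.54  0.65 -1.44]
t 28.85 tcp [ 0.4506 -0.0441  0.0804] yaw -112.01 tilt [-0.0013  0.0014] F [-3.6  1.6 -0. ] M [ 0.19  0.62 -0.01] w 0.0199 j [-0.68  0.45  0.79  2.24 -0.54  0.65 -1.45]
```

View pics/w14c.png

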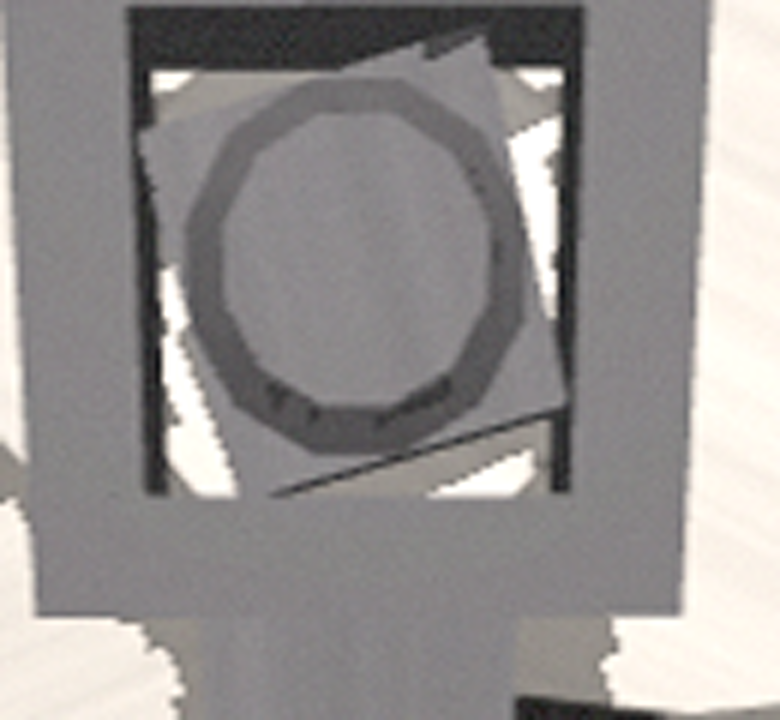

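Request:
servo_tool --increments '[-5,-0.1,0,0,0,0.05,10,0,0,0,0,0,0,10,8,-0.3,0,0,0,-0.08,10,8,-0.3,0,0,0,-0.08,10,0,0,-5,0,0,0,10,0,0,-10,0,0,0,10,0,0,-15,0,0,0,10,0,0,-15,0,0,0,10]'

```text
clock: 29.85
tcp_pos: [0.4474, -0.0566, 0.1267]
orientation: [-1.898, 2.503, -0.001]
contact_force: [0.6, -0.4, -4.1]
grip_width: 0.0202
```

```bash
python3 - <<'E'
from h import *
o=st(); plan((.5655,-.2763,.1255),16,14,10)
cp=campose("top");d=np.load("pics/top0d.npy")
m=[dep2w(cp,u,v,d[v,u])for u in range(370,402,2) for v in range(200,262,2)]
m=np.array([q for q in m if .006<q[2]<.2]); print("brush",m.max(0),m.min(0))
m=[dep2w(cp,u,v,d[v,u])for u in range(352,376) for v in range(142,168)]
m=np.array([q for q in m if .05<q[2]<.2]); print("can",m.max(0),m.min(0))
E
```

```text
t 29.85 tcp [ 0.4474 -0.0566  0.1267] yaw -105.64 tilt [ 0.0006 -0.0002] F [ 0.6 -0.4 -4.1] M [0.05 0.13 0.03] w 0.0202 j [-0.73  0.35  0.87  2.21 -0.4   0.74 -1.43]
max [1.78e+01 1.66e+01 1.00e-01 1.00e-03 0.00e+00 1.52e-01] yaw0 -105.6 dyaw 121.6
[12.8, -12.4, 0.1, -0.001, 0, -0.152, 10, 14.6, -10.2, 0.1, 0, 0, -0.151, 10, 15.9, -8, 0.1, 0, 0, -0.152, 10, 17, -5.4, 0.1, 0, 0, -0.152, 10, 17.6, -2.9, 0, 0, 0, -0.151, 10, 17.8, -0.1, 0.1, 0, 0, -0.152, 10, 17.6, 2.6, 0.1, 0, 0, -0.151, 10, 17.1, 5.1, 0.1, 0, 0, -0.152, 10]
[16.1, 7.7, 0.1, 0, 0, -0.152, 10, 14.7, 10.1, 0.1, 0, 0, -0.151, 10, 13, 12.1, 0.1, 0, 0, -0.152, 10, 11.1, 14, 0, 0, 0, -0.152, 10, 8.8, 15.5, 0.1, 0, 0, -0.151, 10, 6.4, 16.6, 0.1, 0, 0, -0.152, 10]
end [ 0.5655 -0.2763  0.1255]
brush [ 0.52808668 -0.32960186  0.02369805] [ 0.35202494 -0.43055017  0.00601046]
can [ 0.7048977  -0.28015814  0.06479498] [ 0.65200602 -0.33360745  0.05031262]
```

Request:
servo_tool --increments '[12.8,-12.4,0,0,0,-0.152,10,14.6,-10.2,0,0,0,-0.151,10,16,-8,0,0,0,-0.152,10,17,-5.4,0,0,0,-0.152,10,17.6,-2.9,0,0,0,-0.151,10,17.8,0,0,0,0,-0.152,10,17.6,2.6,0,0,0,-0.151,10,17,5,0,0,0,-0.152,10]'

```text
clock: 30.85
tcp_pos: [0.5152, -0.1827, 0.1264]
orientation: [2.988, -0.966, 0.001]
contact_force: [-0.1, -0.2, -5.0]
grip_width: 0.0197
```

Request:
servo_tool --increments '[16,7.7,0,0,0,-0.152,10,14.7,10,0,0,0,-0.151,10,13,12,0,0,0,-0.152,10,11,14,0,0,0,-0.152,10,8.8,15.5,3,0,0,-0.151,10,6.4,16.6,6,0,0,-0.152,10,0,0,8,0,0,0,10,0,0,2,0,0,0,10]'

```text
clock: 31.85
tcp_pos: [0.5646, -0.2748, 0.1059]
orientation: [-3.111, -0.434, 0.003]
contact_force: [0.1, 0.2, -4.2]
grip_width: 0.0198
```

Request:
servo_tool --increments '[0,0,0,0,0,0,10,0,0,0,0,0,0,10,0,0,0,0,0,0,10,0,0,0,0,0,0,10,0,0,0,0,0,0,10,0,0,0,0,0,0,10,0,0,0,0,0,0,10,0,0,0,0,0,0,10]'

```text
clock: 32.85
tcp_pos: [0.5653, -0.2758, 0.1065]
orientation: [-3.111, -0.438, 0.0]
contact_force: [-0.1, 0.3, -3.8]
grip_width: 0.0201
```

```bash
python3 look.py w15
```

```text
t 32.85 tcp [ 0.5653 -0.2758  0.1065] yaw 16.04 tilt [-0.  0.] F [-0.1  0.3 -3.8] M [-0.13 -0.02  0.04] w 0.0201 j [ 0.17  0.55  0.25  1.79 -0.18  0.83  0.79]
```

View pics/w15.png

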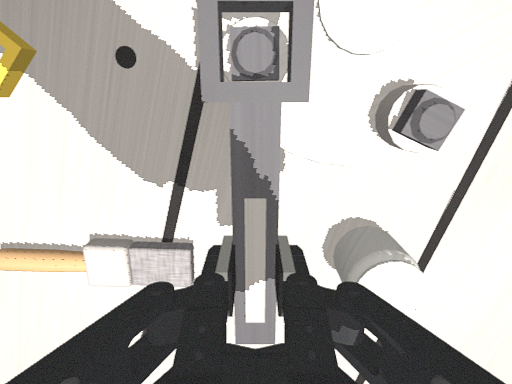

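View pics/w15c.png

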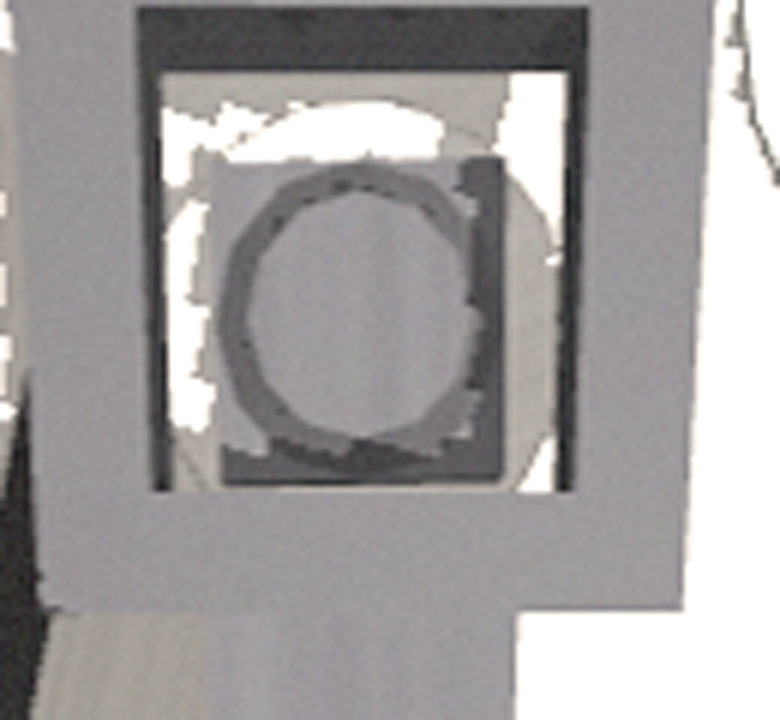

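Bolt d's head is in the hole, crop (214–503, 160–480). Bolt a at (430,118) is seen turned about 26° from it, as it should be when tight.

```bash
python3 off.py .1065 214 503 160 480
```

```text
size 0.0237 0.0239 bolt [ 0.0002 -0.0981] shift mm [0.9 1.6] top-based y 1.6 down 25.3
```

Request:
servo_tool --increments '[0.9,1.5,2,0,0,0,10,0,0,5,0,0,0,10,0,0,6,0,0,0,10,0,0,6,0,0,0,10,0,0,5,0,0,0,10,0,0,2,0,0,0,10,0,0,0,0,0,0,10,0,0,0,0,0,0,10]'

```text
clock: 33.9
tcp_pos: [0.5666, -0.2768, 0.0807]
orientation: [-3.111, -0.439, 0.0]
contact_force: [-1.1, 0.6, -2.0]
grip_width: 0.0198
```

```bash
python3 -c "from h import *; st()"
```

```text
t 33.90 tcp [ 0.5666 -0.2768  0.0807] yaw 16.05 tilt [-0.      0.0001] F [-1.1  0.6 -2. ] M [0.09 0.25 0.04] w 0.0198 j [ 0.18  0.58  0.24  1.8  -0.19  0.78  0.8 ]
```

Request:
servo_tool --increments '[-8.57,-0.37,0,0,0,0.086,10,-8.57,-0.37,0,0,0,0.086,10,-8.57,-0.37,0,0,0,0.086,10,-8.57,-0.37,0,0,0,0.086,10,-8.57,-0.37,0,0,0,0.086,10,-8.57,-0.37,0,0,0,0.086,10,-8.57,-0.37,0,0,0,0.086,10,-8.57,-0.37,0,0,0,0.086,10]'

```text
clock: 34.9
tcp_pos: [0.4987, -0.2721, 0.0805]
orientation: [-3.075, 0.639, 0.002]
contact_force: [-1.7, 1.3, -2.2]
grip_width: 0.0194
```

```bash
python3 look.py w16; python3 -c "from h import *; st()"
```

```text
t 34.90 tcp [ 0.4987 -0.2721  0.0805] yaw -23.47 tilt [-0.001   0.0007] F [-1.7  1.3 -2.2] M [0.31 0.43 0.39] w 0.0194 j [ 0.06  0.53  0.43  1.96 -0.32  0.72  0.27]
t 34.95 tcp [ 0.4978 -0.2718  0.0804] yaw -23.70 tilt [-0.0014  0.0012] F [-2.2  1.1 -1.6] M [0.29 0.25 0.14] w 0.0199 j [ 0.06  0.53  0.43  1.96 -0.32  0.72  0.27]
```

View pics/w16c.png

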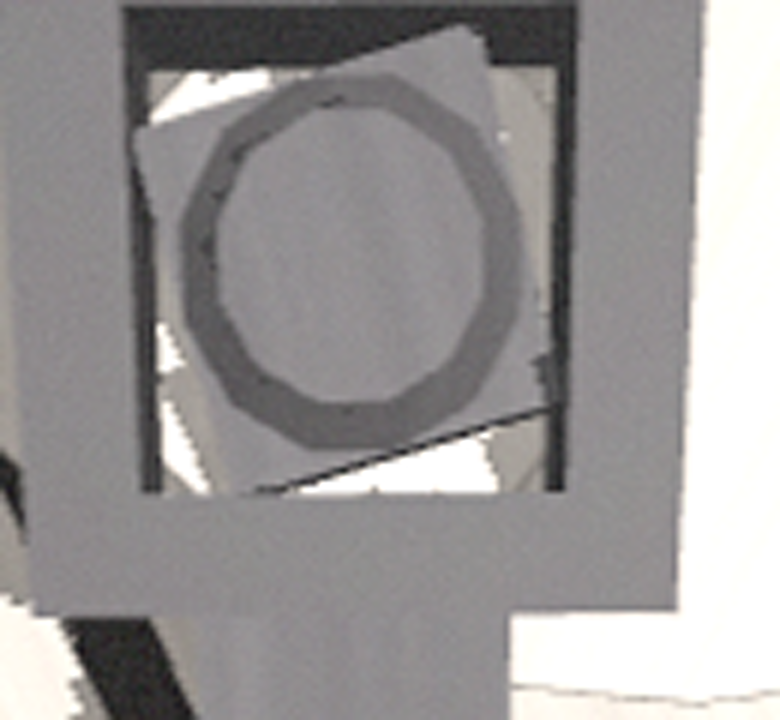

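Request:
servo_tool --increments '[-2,0,0,0,0,0.02,10,0,0,0,0,0,0,10,8,-0.3,0,0,0,-0.08,10,8,-0.3,0,0,0,-0.08,10,0,0,-5,0,0,0,10,0,0,-10,0,0,0,10,0,0,-15,0,0,0,10,0,0,-15,0,0,0,10]'

```text
clock: 35.95
tcp_pos: [0.5131, -0.2776, 0.1271]
orientation: [3.113, -0.421, 0.002]
contact_force: [0.3, 0.5, -4.1]
grip_width: 0.0196
```

```bash
python3 - <<'E'
from h import *
o=st(); plan((.7368,-.0602,.1255),106,14,10)
E
```

```text
t 35.95 tcp [ 0.5131 -0.2776  0.1271] yaw -15.40 tilt [ 0.0014 -0.0006] F [ 0.3  0.5 -4.1] M [-0.2   0.1  -0.03] w 0.0196 j [ 0.07  0.47  0.42  1.9  -0.26  0.82  0.35]
max [2.23e+01 1.92e+01 2.00e-01 1.00e-03 2.00e-03 1.52e-01] yaw0 -15.4 dyaw 121.4
[11.3, -19.2, 0.1, 0, -0.002, -0.151, 10, 14, -17.3, 0.1, 0, 0.001, -0.152, 10, 16.5, -15, 0.1, 0, 0, -0.151, 10, 18.6, -12.3, 0.2, 0, 0, -0.151, 10, 20.2, -9.4, 0.1, 0, 0, -0.152, 10, 21.4, -6.2, 0.1, 0, 0, -0.151, 10, 22.1, -2.9, 0.1, 0.001, 0, -0.151, 10, 22.3, 0.4, 0.1, 0, 0, -0.152, 10]
[21.9, 3.8, 0.2, 0, 0, -0.151, 10, 21.2, 7, 0.1, 0, 0, -0.151, 10, 19.8, 10.2, 0.1, 0, 0, -0.152, 10, 18.1, 13, 0.1, 0, 0, -0.151, 10, 15.9, 15.6, 0.1, 0, 0, -0.151, 10, 13.4, 17.9, 0.1, 0, 0, -0.152, 10]
end [ 0.7368 -0.0601  0.1255]
```

Request:
servo_tool --increments '[11.3,-19.2,0,0,0,-0.151,10,14,-17.3,0,0,0,-0.152,10,16.5,-15,0,0,0,-0.151,10,18.6,-12.3,0,0,0,-0.151,10,20.2,-9.4,0,0,0,-0.152,10,21.4,-6.2,0,0,0,-0.151,10,22,-2.9,0,0,0,-0.151,10,22.3,0.4,0,0,0,-0.152,10]'

```text
clock: 36.95
tcp_pos: [0.6412, -0.1529, 0.1267]
orientation: [2.795, 1.432, 0.001]
contact_force: [-0.3, -0.3, -3.9]
grip_width: 0.0195
```

Request:
servo_tool --increments '[22,3.8,0,0,0,-0.151,10,21.2,7,0,0,0,-0.151,10,19.8,10.2,0,0,0,-0.152,10,18,13,0,0,0,-0.151,10,16,15.6,3,0,0,-0.151,10,13.4,18,6,0,0,-0.152,10,0,0,8,0,0,0,10,0,0,2,0,0,0,10]'

```text
clock: 37.95
tcp_pos: [0.7353, -0.0608, 0.1059]
orientation: [-1.893, -2.506, 0.003]
contact_force: [0.4, -0.4, -4.8]
grip_width: 0.0201
```

Request:
servo_tool --increments '[0,0,0,0,0,0,10,0,0,0,0,0,0,10,0,0,0,0,0,0,10,0,0,0,0,0,0,10,0,0,0,0,0,0,10,0,0,0,0,0,0,10,0,0,0,0,0,0,10,0,0,0,0,0,0,10]'

```text
clock: 38.95
tcp_pos: [0.7363, -0.0596, 0.1065]
orientation: [-1.889, -2.51, -0.0]
contact_force: [0.7, 0.4, -4.1]
grip_width: 0.0199
```

```bash
python3 look.py w17
```

```text
t 38.95 tcp [ 0.7363 -0.0596  0.1065] yaw 106.05 tilt [-0.      0.0001] F [ 0.7  0.4 -4.1] M [ 0.01 -0.14  0.06] w 0.0199 j [ 0.08  0.7  -0.12  1.47  0.1   0.97  1.78]
```

View pics/w17.png

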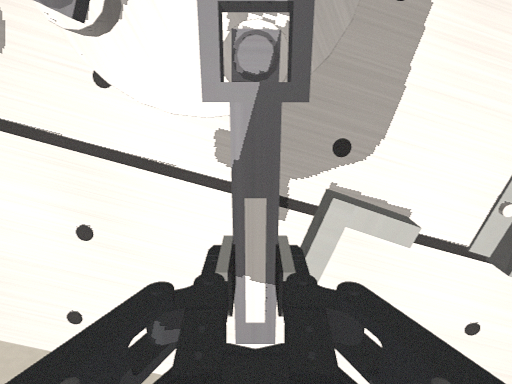

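View pics/w17c.png

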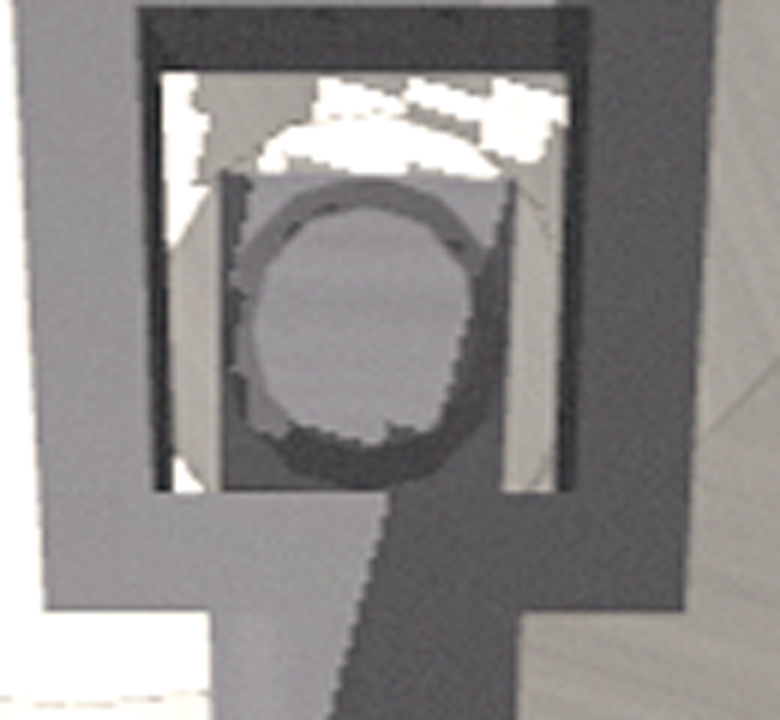

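Bolt b's head is in the hole, crop (222–512, 175–492). The welding square at (370,215) lies well below the tool.

```bash
python3 off.py .1065 222 511 174 493
```

```text
size 0.0237 0.0239 bolt [-0.0004 -0.0978] shift mm [0.3 1.9] top-based y 2.0 down 25.3
```

Request:
servo_tool --increments '[0.4,1.8,2,0,0,0,10,0,0,5,0,0,0,10,0,0,6,0,0,0,10,0,0,6,0,0,0,10,0,0,5,0,0,0,10,0,0,2,0,0,0,10,0,0,0,0,0,0,10,0,0,0,0,0,0,10]'

```text
clock: 40.0
tcp_pos: [0.7379, -0.0588, 0.0807]
orientation: [1.89, 2.51, 0.0]
contact_force: [-1.4, 0.1, -1.7]
grip_width: 0.0199
```

```bash
python3 -c "from h import *; st()"
```

```text
t 40.00 tcp [ 0.7379 -0.0588  0.0807] yaw 106.05 tilt [ 0.0001 -0.    ] F [-1.4  0.1 -1.7] M [-0.08  0.25 -0.04] w 0.0199 j [ 0.07  0.73 -0.12  1.48  0.1   0.94  1.77]
```

Request:
servo_tool --increments '[-8.57,-0.37,0,0,0,0.086,10,-8.57,-0.37,0,0,0,0.086,10,-8.57,-0.37,0,0,0,0.086,10,-8.57,-0.37,0,0,0,0.086,10,-8.57,-0.37,0,0,0,0.086,10,-8.57,-0.37,0,0,0,0.086,10,-8.57,-0.37,0,0,0,0.086,10,-8.57,-0.37,0,0,0,0.086,10]'

```text
clock: 41.0
tcp_pos: [0.7334, -0.1261, 0.0807]
orientation: [2.627, 1.723, -0.0]
contact_force: [-2.4, 0.0, -3.1]
grip_width: 0.0198
```

```bash
python3 look.py w18; python3 -c "from h import *; st()"
```

```text
t 41.00 tcp [ 0.7334 -0.1261  0.0807] yaw 66.52 tilt [-0.0001 -0.0001] F [-2.4  0.  -3.1] M [-0.06  0.41  0.19] w 0.0198 j [ 0.06  0.73  0.05  1.48 -0.04  0.93  1.28]
t 41.05 tcp [ 0.7329 -0.1274  0.0806] yaw 66.22 tilt [-0.0006 -0.0004] F [-0.1  2.2 -1.8] M [ 0.69  0.17 -0.23] w 0.0197 j [ 0.06  0.73  0.05  1.48 -0.04  0.93  1.27]
```

View pics/w18c.png

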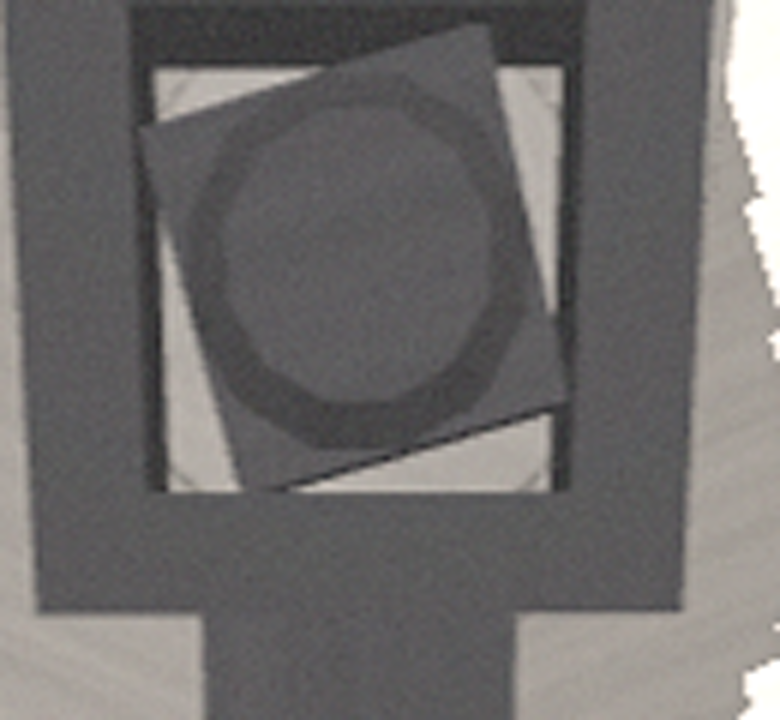

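Request:
servo_tool --increments '[-3,0,0,0,0,0.03,10,0,0,0,0,0,0,10,8,-0.3,0,0,0,-0.08,10,8,-0.3,0,0,0,-0.08,10,0,0,-5,0,0,0,10,0,0,-10,0,0,0,10,0,0,-15,0,0,0,10,0,0,-15,0,0,0,10]'

```text
clock: 42.05
tcp_pos: [0.7384, -0.114, 0.1272]
orientation: [2.508, 1.891, 0.001]
contact_force: [0.4, -0.5, -4.5]
grip_width: 0.0196
```

```bash
python3 - <<'E'
from h import *
o=st(); plan((.565,.11,.126),90,10,10)
E
```

```text
t 42.05 tcp [ 0.7384 -0.114   0.1272] yaw 74.04 tilt [ 0.0012 -0.0002] F [ 0.4 -0.5 -4.5] M [-0.06 -0.15 -0.03] w 0.0196 j [ 0.06  0.69  0.02  1.44 -0.01  1.01  1.37]
max [2.19e+01 2.28e+01 2.00e-01 1.00e-03 0.00e+00 2.80e-02] yaw0 74.0 dyaw 16.0
[16.8, -22.8, 0.1, 0.001, 0, -0.028, 10, 17.4, -22.4, 0.1, 0, 0, -0.028, 10, 18, -21.8, 0.1, 0, 0, -0.028, 10, 18.6, -21.4, 0.1, 0, 0, -0.027, 10, 19.2, -20.8, 0.2, 0, 0, -0.028, 10, 19.8, -20.3, 0.1, 0, 0, -0.028, 10, 20.3, -19.7, 0.1, 0, 0, -0.028, 10, 20.9, -19.2, 0.1, 0, 0, -0.028, 10]
[21.4, -18.5, 0.1, 0, 0, -0.028, 10, 21.9, -18, 0.1, 0, 0, -0.028, 10]
end [0.565 0.11  0.126]
```

Request:
servo_tool --increments '[16.8,-22.8,0,0,0,-0.028,10,17.4,-22.4,0,0,0,-0.028,10,18,-21.8,0,0,0,-0.028,10,18.6,-21.4,0,0,0,-0.028,10,19.2,-20.8,0,0,0,-0.028,10,19.8,-20.3,0,0,0,-0.028,10,20.3,-19.7,0,0,0,-0.028,10,20.9,-19.2,0,0,0,-0.028,10]'

```text
clock: 43.05
tcp_pos: [0.5991, 0.0662, 0.1267]
orientation: [2.279, 2.161, 0.002]
contact_force: [-0.1, -0.2, -4.7]
grip_width: 0.0199
```

Request:
servo_tool --increments '[21.4,-18.5,0,0,0,-0.028,10,21.9,-18,0,0,0,-0.028,10,0,0,10,0,0,0,10,0,0,20,0,0,0,10,0,0,30,0,0,0,10,0,0,25,0,0,0,10,0,0,12,0,0,0,10,0,0,5,0,0,0,10]'

```text
clock: 44.05
tcp_pos: [0.5643, 0.11, 0.023]
orientation: [-2.219, -2.224, 0.001]
contact_force: [0.9, -0.0, -3.5]
grip_width: 0.02
```

```bash
python3 look.py w19
```

```text
t 44.05 tcp [0.5643 0.11   0.023 ] yaw 90.12 tilt [-0.0005 -0.0003] F [ 0.9 -0.  -3.5] M [ 0.01 -0.18 -0.02] w 0.0200 j [-0.24  0.59 -0.08  1.94  0.08  0.62  1.2 ]
```

View pics/w19.png

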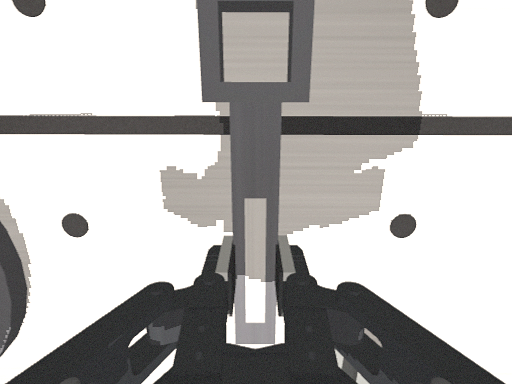

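The bench below the wrench is clear. I lower it gently, settle, then open.

Request:
servo_tool --increments '[0,0,6,0,0,0,10,0,0,6,0,0,0,10,0,0,4,0,0,0,10,0,0,2.5,0,0,0,10,0,0,1,0,0,0,10,0,0,0,0,0,0,10,0,0,0,0,0,0,10,0,0,0,0,0,0,10]'

```text
clock: 45.1
tcp_pos: [0.5645, 0.1101, 0.0041]
orientation: [2.219, 2.224, 0.0]
contact_force: [0.1, 0.8, -4.0]
grip_width: 0.0197
```

```bash
python3 -c "from h import *; st()"
```

```text
t 45.10 tcp [0.5645 0.1101 0.0041] yaw 90.13 tilt [0.0003 0.0001] F [ 0.1  0.8 -4. ] M [ 0.04 -0.17  0.04] w 0.0197 j [-0.24  0.62 -0.08  1.94  0.09  0.58  1.2 ]
```

Still about 0.5 mm to go. I lower 0.8 mm more, then release slowly and rise.

Request:
servo_tool --increments '[0,0,0.8,0,0,0,10,0,0,0,0,0,0,10,0,0,0,0,0,0,35,0,0,0,0,0,0,60,0,0,0,0,0,0,85,0,0,0,0,0,0,85,0,0,0,0,0,0,85,0,0,-15,0,0,0,85]'

```text
clock: 46.1
tcp_pos: [0.5634, 0.1098, 0.0178]
orientation: [-2.218, -2.223, 0.003]
contact_force: [-0.5, -0.1, 0.0]
grip_width: 0.0849
```

Request:
servo_tool --increments '[0,0,-30,0,0,0,85,0,0,-40,0,0,0,85,0,0,-50,0,0,0,85,20,0,-40,0,0,0,85,40,0,0,0,0,0,85,50,0,0,0,0,0,85,50,0,0,0,0,0,85,30,0,0,0,0,0,85]'

```text
clock: 47.1
tcp_pos: [0.5631, 0.3034, 0.1795]
orientation: [-2.215, -2.227, -0.003]
contact_force: [-0.3, -0.4, -0.7]
grip_width: 0.0846
```

```bash
python3 - <<'E'
from h import *
st(); 
p,d=grab_frame("top"); q=cv2.convertScaleAbs(p[:,:,::-1],alpha=1.5,beta=10); cv2.imwrite("pics/t20.png",q); crop(q,270,140,90,80,7,"pics/t20c.png"); np.save("pics/t20d.npy",d)
p,d=grab_frame("scene"); q=cv2.convertScaleAbs(p[:,:,::-1],alpha=1.5,beta=10); cv2.imwrite("pics/s20.png",q)
E
```

```text
t 47.10 tcp [0.5631 0.3034 0.1795] yaw 90.29 tilt [0.0006 0.0018] F [-0.3 -0.4 -0.7] M [-0.02 -0.03  0.01] w 0.0846 j [-0.49  0.47 -0.14  1.69  0.08  0.98  0.92]
```

View pics/t20.png

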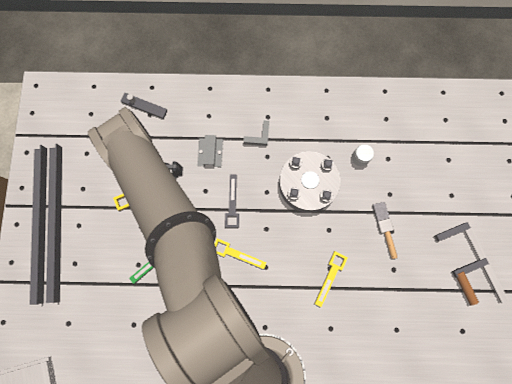

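View pics/t20c.png

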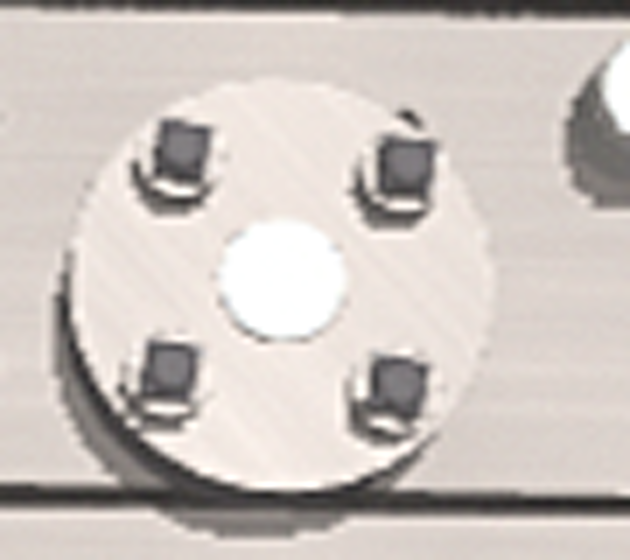

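View pics/s20.png

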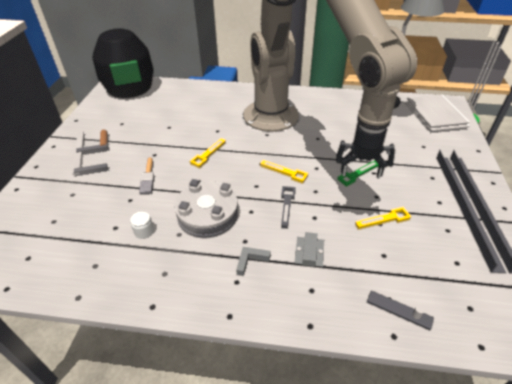

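All four heads stand at the same angle in the top crop: (183,150), (406,165), (170,370), (399,388). The wrench lies alone at (232,202), clear of the pocket and the flange. The brush, square and can are at their old pixels.

```bash
python3 - <<'E'
from h import *
d=np.load("pics/t20d.npy"); cp=campose("top")
print([dep2w(cp,u,v,d[v,u]).round(3).tolist() for u,v in [(234,180),(233,195),(233,208),(227,220),(238,220)]])
print(hand_in())
E
```

```text
[[0.591, 0.103, 0.018], [0.542, 0.105, 0.018], [0.5, 0.104, 0.019], [0.463, 0.123, 0.001], [0.462, 0.087, 0.017]]
the job is handed in; nothing more can be done
None
```

The job is handed in at about 47 s, and every check I made agreed with the task being complete. The hand-in itself reports no verdict.

**What I did**
- I drew the grey wrench out of its pocket by the ring, laid it on the bench and let go.
- I took it by the handle, then set it down once and re-took it with the hand turned half round. That cost a few seconds, including one turn in the wrong direction, and let the wrist camera look through the ring.
- I turned the loose bolt (a) to half way, paused, and took it on to tight in the same setting. Then I tightened c, d and b in that order.
- I laid the wrench flat between the pocket and the flange and released it.

**Last checks**
- **Bolts:** the hand's turning angles, less the play seen in the pictures, put each bolt at about 0.86–0.89 rad. I then gave each a small final push towards the stop. In the last top view all four heads stand at the same angle.
- **Wrench:** its top measures 17–19 mm above the bench, which fits 16 mm lying flat. The ring is about 0.27 m from the flange's centre, and the handle is well clear of the pocket.
- **Bystanders:** the brush, square and can are at their original pixels. The gripper is open and clear of everything.

The earliest rough measurements of the ring from the two fixed cameras disagreed with the wrist camera by about 8 mm. I worked from the wrist camera after that.

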